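# Hold the magenta reference cell in the photometer beam with the purge on

## Task

Turn the yellow handle of the purge valve until its pointer stands at the green mark, 60 degrees from shut, and let go of it. Then lift the magenta reference cell out of the tray with the fingers on its two frosted faces only, never on the clear faces or the cap, and hold it upright in the photometer's light beam, the beam through the middle of its two clear faces, about midway between lamp and detector. Finish while still holding it there in the air, with nothing else carrying it; do not bump the photometer, and leave the other cells and everything else where they stand.

Things in the scene. Friction and masses are not known exactly. Their poses are not given: they have to be found in the camera images.
- valve (a joint): Opening angle of the purge valve, rad: 0 = shut (pointer at the red mark), growing counter-clockwise seen from above, stop at 1.571; the green mark is at 1.047 (60 degrees). Turns about the vertical axis with light friction (0.05 N m) and stays where it is left; the starts lie between 0 and 0.4
- valve_grip (a point): Point on the valve's turning axis, in the yellow handle, 68 mm above the table; frame turns with the handle, z up. Handle: bar 14 mm wide, 56 to 78 mm above the table, reaching 40 mm from the axis along this point's +x (pointer end, black line on top) and 16 mm along -x. White dial below it, 92 mm across, its top 44 mm above the table
- valve_body: Fixed steel valve block 75 x 60 x 40 mm with the white dial on top and brass ports at +y and -y (to 52 mm from the axis). Origin on the table under the turning axis; +x is the direction of the red (shut) mark
- cell_magenta: magenta reference cell: upright block of magenta glass 25 x 25 x 50 mm with magenta cap 18 x 18 x 8 mm on top, 80 g. Origin: centre of its underside, z up. Frosted (white) faces look along its +y and -y, 12.5 mm from its axis, 2 to 50 mm above the underside; clear tinted faces look along +x and -x, 12.5 mm from the axis. White stripe on the cap runs along x, clear face to clear face
- cell_window (a point): Centre of the magenta cell's glass, 25 mm above its underside; axes as the cell's: x through the clear faces, y through the frosted faces, z up
- photometer: Fixed photometer bench, 300 (x) x 90 mm, base plate 12 mm thick; origin on the table under its middle. White lamp housing at its +x end, blue detector housing at -x, each 80 mm wide, 85 to 150 mm from the middle, 140 mm tall; from each a dark lens barrel 38 mm across reaches in to 57 mm from the middle. Open air between the barrels
- beam_mid (a point): Middle of the light beam between the two lens barrels, 110 mm above the table; the beam (drawn as a pale yellow rod 8 mm across) runs along this point's x axis, z up. With the cell there, its underside is about 85 mm above the table
- tray: Fixed grey tray 300 x 110 mm, floor 4 mm above the table, rim 8 mm above the table; the three cells stand on its floor in a row along its x axis, about 90 mm apart, in any order. Origin on the table under its centre
- cell_blue: blue reference cell: upright block of blue glass 25 x 25 x 50 mm with blue cap 18 x 18 x 8 mm on top, 80 g. Origin: centre of its underside, z up. Frosted (white) faces look along its +y and -y, 12.5 mm from its axis, 2 to 50 mm above the underside; clear tinted faces look along +x and -x, 12.5 mm from the axis. White stripe on the cap runs along x, clear face to clear face. Leave it
- cell_amber: amber reference cell: upright block of amber glass 25 x 25 x 50 mm with amber cap 18 x 18 x 8 mm on top, 80 g. Origin: centre of its underside, z up. Frosted (white) faces look along its +y and -y, 12.5 mm from its axis, 2 to 50 mm above the underside; clear tinted faces look along +x and -x, 12.5 mm from the axis. White stripe on the cap runs along x, clear face to clear face. Leave it
- tube_rack: Orange rack of tubes, 100 x 200 x 102 mm, origin at the centre of its underside. Leave it
- tip_box: Blue box with clear lid, 85 x 120 x 65 mm, origin at the centre of its underside. Leave it
- wash_bottle: White bottle with red cap, 60 mm across, 110 mm tall, origin at the centre of its underside. Leave it
- beaker: Glass beaker, 70 mm across, 90 mm tall, origin at the centre of its underside. Leave it
- marker: Yellow and black marker pen lying flat, 140 x 15 x 15 mm along x, origin under its middle. Leave it
Things that resemble listed ones, but are neither listed nor needed, are in the scene too. What is shaped like the valve_body but purple or turquoise is not meant.

How it is judged:
By the outcome, as a careful person would: the job done as asked, in the order asked, and still so for the second after the job is handed in, while the arm keeps its last pose, push and grip.
It also fails if it takes over 56 s, if anything falls off the work surface, if the arm or the gripper's body presses on something with over 40 N, if the wrist force passes 120 N, or if a joint passes its speed limit or range.

## Robot

A 7-joint arm with a two-finger parallel gripper is mounted at the origin on the work surface. World frame = base frame: x ahead of the robot, y to its left, z up, the work surface at z = 0. Lengths are in m, angles in rad, forces in N, time in s.
With the tool pointing down it reaches from about 0.425 to 0.95 m from the base axis. Payload 16.7 kg.
Tool frame: the origin (TCP) lies on the centre line of the jaws, within the pads' length; the fingertips stand ahead of it and the grasp point (between the pads) lies 3 mm ahead of it (robot.tips_ahead is the z of the fingertips in the tool frame, in m); z points along the fingers, y is the direction in which the jaws open and shut (so a half turn about z gives the same grasp; the last joint's range is limited). The gripper opens to 94 mm and grips with 3 to 60 N. Pads are 16 mm wide; open, the fingers measure 119 mm over their backs; the gripper's body (75 mm by 177 mm) begins 78 mm behind the grasp point.
Start: joints at [1.083, 0.426, 0.074, 1.606, -0.034, 1.111, -0.067], TCP at [0.224, -0.637, 0.227] pointing down, gripper open.
Joint ranges: [-2.85, 2.85], [-0.5, 2.14], [-1.23, 1.37], [0.21, 2.46], [-1.02, 4.16], [0.16, 2.05], [-2.73, 2.73]. Speed limits (rad/s): [1.89, 1.89, 2.39, 2.39, 3.01, 3.01, 3.01].

## Interface

Orientations are given as a 3x3 rotation matrix whose columns are the frame's x, y, z axes.
In Python, from workcell import robot, grab_frame, get_calibration, job_done, cut_out, spot_point gives the robot as it stands.
- The arm moves only by the tool move_arm, never from a script. Its argument "plan" is a list of rows, each an object of numbers: "wx", "wy", "wz": the turn, a rotation vector about the tool's x, y, z in rad; "dx", "dy", "dz": the shift along the tool's x, y, z in mm; "claw": the opening, from -1 (shut) to 1 (fully open), so that 0 is half open. In form: [{"wx": .., "wy": .., "wz": .., "dx": .., "dy": .., "dz": .., "claw": ..}, ...]. A call has 1 to 10 rows; each row shifts and turns the pose as measured when the row begins, along the tool's axes as they then stand; what a row does not reach is not made up. A row lasts 1/8 s, in which the tool goes at most 62.5 mm and 10.7 degrees, less where a joint would pass 70% of its speed; a pose out of reach is approached as far as the arm can. A call is refused whole if a number of a shift passes 62.5 or a number of a turn 0.188, either way. A call with a gripper value outside its range is refused whole. The fingers move at their own pace and stop on an object; "squeeze" is the grip in N (left out, the last holds). Time passes only in rows, so rows that do not move let the fingers close. It gives the time, the measured TCP pose, the force and the opening at its end, in the units of the state.
- robot.observe(): the state, without advancing time (a new reading comes with each control period).
- grab_frame(name): name is "scene" or "top" or "wrist"; returns (picture, depth): 384x512x3 uint8, red, green, blue; 384x512 float32, m along the optical axis (not along the pixel's ray), 0 where there is no reading.
- get_calibration(name): a dict with "fx", "fy", "cx", "cy" (pixels), "D" ([k1, k2, p1, p2, k3] as OpenCV has them; the pictures are not rectified), "camera_from_world" (4x4, takes a point from world to camera coordinates). Camera axes: x right, y down, z forward; pixel columns grow to the right and rows downward; lengths in m; the calibration is good to about 2 mm. A picture is of the moment at which its call begins: read the wrist's pose just before it. get_calibration takes no time and is no camera call; for the wrist camera it gives the pose at the moment of the call.
- job_done(): hands the job in, once; it reports no verdict.
Trained networks look in the newest picture that a camera, given by its name, has taken for a name from the list of things; names that differ only in an ending like _2 or _b are one class to them, and where a whole thing is asked for, a point or a joint stands for the part that bears it (a point fixed in the world has none). Each returns a list of dicts, best first, with "score" (0 to 1); they miss things now and then, are a little off and sometimes report something else, mostly with a low value. They report only what shows in the picture. A call takes as long as a camera call. They do not tell look-alikes from the thing itself.
- cut_out(camera, label): "pixels" (384x512 bool, what is visible of it) and "pixel" ([row, column] in pixels, amid what is visible of it).
- spot_point(camera, label): "pixel" ([row, column] in pixels: a listed point, or the origin of a listed thing).
The state is a dict: "clock": time; "joint_pos": joint angles; "qvel": joint speeds; "joint_efforts": joint torques, N m; "tool_pos": TCP position; "tcp_rot": TCP orientation; "contact_force": force on the tool from outside, world axes, zero at the start; "torque": the same for the moment, N m; "finger_gap": finger opening in m.
Only numpy, scipy, OpenCV 4.12 (cv2) and the standard library are available. Lean on these libraries where they do the work, as an engineer would, in place of code of your own. Each camera call takes 0.05 s, during which the arm holds its last target.

## Working session

There is one attempt and no reset: what is moved stays moved. The work goes in short steps, Python scripts to look and compute and a tool call to move; the robot and the scene stay as the last step left them, time stands still between calls to the robot, and variables do not carry over. Pictures are saved under pics/ and viewed, and the job is handed in when it is done.

Besides the shell and the picture viewer there is one more tool, called after "Call:" as name(argument=value, ...) on one line, values as JSON. move_arm: Moves the arm, as the interface text tells. Its arguments: {"type":"object","properties":{"plan":{"type":"array","items":{"type":"object","properties":{"wx":{"type":"number"},"wy":{"type":"number"},"wz":{"type":"number"},"dx":{"type":"number"},"dy":{"type":"number"},"dz":{"type":"number"},"claw":{"type":"number"}}}},"squeeze":{"type":"number"}},"required":["plan"]}

```bash
ls; mkdir -p pics; python3 - <<'E'
from workcell import robot, grab_frame, get_calibration
import cv2
s=robot.observe()
for k,v in s.items(): print(k,v)
print(robot.tips_ahead)
for n in("scene","top","wrist"):
    p,d=grab_frame(n); cv2.imwrite(f"pics/a_{n}.png",p[:,:,::-1])
    import numpy as np; np.save(f"pics/a_{n}.npy",d)
    c=get_calibration(n); print(n,c)
E
```

```text
pics
clock 0.0
joint_pos [ 1.08247309  0.42672576  0.07381158  1.60660102 -0.03406599  1.11079846
 -0.06713084]
qvel [-6.99821320e-04 -7.82143405e-04  2.52312368e-05 -1.62946835e-03
 -4.75346446e-04 -9.93894811e-04 -1.43926750e-03]
joint_efforts [-8.79800928e-05 -9.35810494e+01  3.66786294e+00 -4.54180920e+01
 -4.86248033e-02  2.03772500e-02  8.27648478e-05]
tool_pos [ 0.22420513 -0.63624293  0.22678124]
tcp_rot [[ 9.43150213e-01  3.32366366e-01 -5.24032674e-04]
 [ 3.32366762e-01 -9.43149503e-01  1.16200865e-03]
 [-1.08028565e-04 -1.27011974e-03 -9.99999188e-01]]
contact_force [ 0.31175265 -0.53959194  0.38710516]
torque [-0.05259647  0.02127447  0.04258553]
finger_gap 0.09369806767137764
0.022
scene {'fx': 492.4457386998202, 'fy': 492.4457386998202, 'cx': 253.4192910790467, 'cy': 192.70364268496763, 'D': array([-0.07371957,  0.        ,  0.        ,  0.        ,  0.        ]), 'camera_from_world': array([[ 0.69601643,  0.71778871, -0.01845253, -0.43210922],
       [ 0.47428089, -0.47888575, -0.73873275, -0.17812982],
       [-0.53909068,  0.50541845, -0.67374582,  1.58888218],
     
[... 357 characters left out ...]
.19814977,  0.58063481],
       [ 0.19835143,  0.00412255, -0.9801223 ,  1.24035557],
       [ 0.        ,  0.        ,  0.        ,  1.        ]])}
wrist {'fx': 328.49022613995646, 'fy': 328.49022613995646, 'cx': 257.0277426387716, 'cy': 193.20458361223686, 'D': array([-0.09713018,  0.        ,  0.        ,  0.        ,  0.        ]), 'camera_from_world': array([[ 3.32589485e-01, -9.43071695e-01, -1.12468296e-04,
        -6.74888528e-01],
       [-9.04567291e-01, -3.19044009e-01,  2.82787795e-01,
        -2.96156517e-02],
       [-2.66725047e-01, -9.39505119e-02, -9.59182491e-01,
         3.91243681e-01],
       [ 0.00000000e+00,  0.00000000e+00,  0.00000000e+00,
         1.00000000e+00]])}
```

View pics/a_top.png

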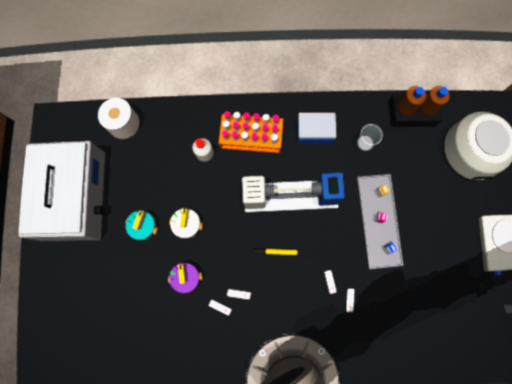

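View pics/a_scene.png

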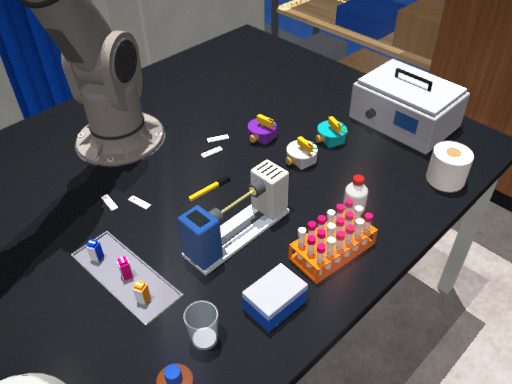

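View pics/a_wrist.png

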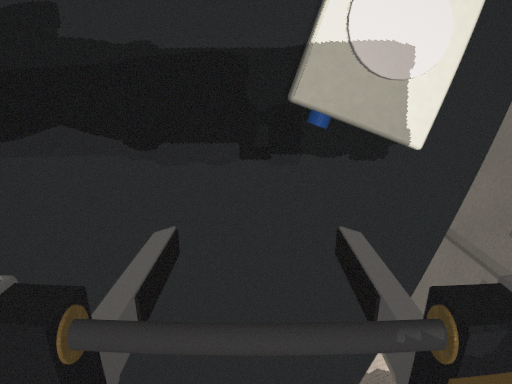

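Top view: dials at (row, col) white (222,185), turquoise (225,140), purple (277,184). Cells in the tray are amber (189,383), magenta (216,381) and blue (248,391). The photometer is at about (188,293). I'll run the networks and measure next.

```bash
cat > h.py <<'E'
from workcell import robot, grab_frame, get_calibration, cut_out, spot_point
import cv2, numpy as np
def ray(cal,rc):
    K=np.array([[cal['fx'],0,cal['cx']],[0,cal['fy'],cal['cy']],[0,0,1]])
    n=cv2.undistortPoints(np.array([[[rc[1],rc[0]]]],float),K,cal['D'])[0,0]
    T=np.linalg.inv(cal['camera_from_world'])
    return T[:3,3], T[:3,:3]@np.array([n[0],n[1],1.0]), T
def at_z(cal,rc,z):
    o,d,_=ray(cal,rc); return o+d*(z-o[2])/d[2]
def at_d(cal,rc,dep):
    o,d,_=ray(cal,rc); return o+d*dep
def cloud(cal,dep,mask):
    rr,cc=np.nonzero(mask&(dep>0))
    K=np.array([[cal['fx'],0,cal['cx']],[0,cal['fy'],cal['cy']],[0,0,1]])
    n=cv2.undistortPoints(np.stack([cc,rr],1)[:,None].astype(float),K,cal['D'])[:,0]
    z=dep[rr,cc]; p=np.c_[n*z[:,None],z]; T=np.linalg.inv(cal['camera_from_world'])
    return p@T[:3,:3].T+T[:3,3], rr, cc
def proj(cal,P):
    K=np.array([[cal['fx'],0,cal['cx']],[0,cal['fy'],cal['cy']],[0,0,1]])
    M=np.asarray(cal['camera_from_world']); r=cv2.Rodrigues(M[:3,:3])[0]
    return cv2.projectPoints(np.asarray(P,float).reshape(-1,1,3),r,M[:3,3],K,cal['D'])[0][:,0]
E
python3 - <<'E'
from h import *
Z={'valve_grip':.068,'valve_body':0,'cell_magenta':.004,'cell_window':.029,'photometer':0,'beam_mid':.11,'tray':0}
for cam in('top','scene'):
    p,d=grab_frame(cam); cal=get_calibration(cam)
    for l,z in Z.items():
        for r in spot_point(cam,l)[:4]:
            print(cam,l,np.round(r['pixel'],1),round(r['score'],2),np.round(at_z(cal,r['pixel'],z),4))
    cv2.imwrite(f'pics/b_{cam}.png',p[:,:,::-1])
p=cv2.imread('pics/a_top.png')
a=cv2.resize(p[195:300,120:215],None,fx=6,fy=6,interpolation=cv2.INTER_CUBIC); cv2.imwrite('pics/b_v.png',a[:600])
a=cv2.resize(p[165:275,340:420],None,fx=5,fy=5,interpolation=cv2.INTER_CUBIC); cv2.imwrite('pics/b_t.png',a)
E
```

```text
top valve_grip [221.  185.4] 0.62 [0.4971 0.3163 0.068 ]
top valve_grip [280.3 184.6] 0.59 [0.3167 0.3183 0.068 ]
top valve_grip [222.8 135.4] 0.41 [0.4953 0.4739 0.068 ]
top valve_body [276.7 186.2] 0.87 [0.3275 0.3265 0.    ]
top valve_body [228.  142.6] 0.73 [0.4868 0.4711 0.    ]
top valve_body [221.5 189.4] 0.62 [0.5043 0.3165 0.    ]
top cell_magenta [218.4 377.3] 0.46 [ 0.4956 -0.294   0.004 ]
top cell_window [220.9 384.1] 0.48 [ 0.4836 -0.3085  0.029 ]
top cell_window [250.4 274.9] 0.4 [0.402  0.0427 0.029 ]
top photometer [196.4 289.6] 0.61 [ 0.5777 -0.0118  0.    ]
top beam_mid [188.1 294.3] 0.8 [ 0.5818 -0.0202  0.11  ]
top tray [221.7 379.3] 0.57 [ 0.4851 -0.3008  0.    ]
scene valve_grip [117.  261.7] 0.68 [0.3171 0.3324 0.068 ]
scene valve_grip [120.9 328.8] 0.58 [0.4804 0.4627 0.068 ]
scene valve_grip [141.7 302.9] 0.56 [0.4952 0.3256 0.068 ]
scene valve_body [136.9 261.4] 0.66 [0.3245 0.323  0.    ]
scene valve_body [158.7 300.2] 0.62 [ 0.4879  0.3264 -0.    ]
scene cell_magenta [275.4 126.6] 0.84 [ 0.4952 -0.3     0.004 ]
scene cell_magenta [160.8 301.7] 0.27 [0.5011 0.3181 0.004 ]
scene cell_window [267.1 124. ] 0.53 [ 0.4901 -0.2981  0.029 ]
scene photometer [233.6 239. ] 0.69 [ 0.5827 -0.0148  0.    ]
scene beam_mid [202.8 231.7] 0.94 [ 0.5736 -0.0247  0.11  ]
scene tray [274.2 125.5] 0.8 [ 0.4871 -0.2987  0.    ]
```

View pics/b_v.png

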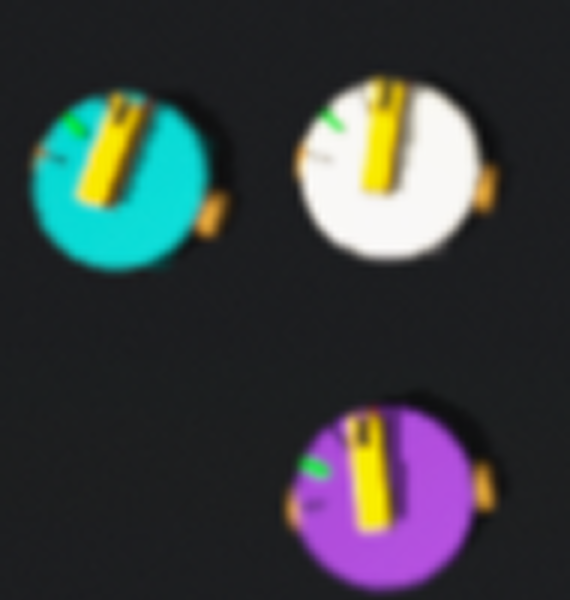

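View pics/b_t.png

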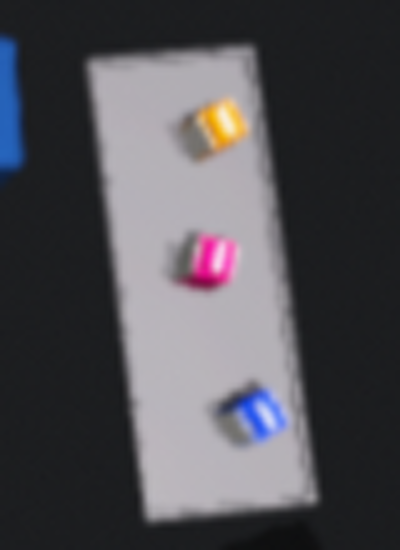

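White dial at top (222,185) is the valve; turquoise (225,140) and purple (277,184) are look-alikes. In the crop its green mark is upper left, counter-clockwise of the pointer. The magenta cell is the middle one in the tray, at top (216,382). Next is geometry for a close look with the wrist camera.

```bash
python3 - <<'E'
from h import *
s=robot.observe(); R=s['tcp_rot'];p=s['tool_pos']
C=np.linalg.inv(get_calibration('wrist')['camera_from_world'])
print('cam in tool',np.round(R.T@(C[:3,3]-p),4)); print(np.round(R.T@C[:3,:3],3))
d=np.load('pics/a_top.npy'); cal=get_calibration('top')
P,rr,cc=cloud(cal,d,np.ones_like(d,bool))
# tall things
for lo in (0.15,0.2,0.25,0.3):
    m=P[:,2]>lo; m&=np.abs(P[:,0])<1.2
    lab=np.zeros(d.shape,np.uint8); lab[rr[m],cc[m]]=255
    n,l,st,ce=cv2.connectedComponentsWithStats(lab)
    print(lo,[(list(st[i]),) for i in range(1,n) if st[i][4]>30])
img=cv2.imread('pics/a_top.png')
# white dial centroid
hsv=cv2.cvtColor(img,cv2.COLOR_BGR2HSV)
sub=np.zeros(d.shape,bool); sub[200:245,165:208]=True
m=sub&(hsv[...,2]>150)&(hsv[...,1]<60)
Q,_,_=cloud(cal,d,m); print('dial',np.median(Q,0),Q.min(0),Q.max(0))
m=sub&(hsv[...,0]>22)&(hsv[...,0]<34)&(hsv[...,1]>150)&(hsv[...,2]>150)
r,c=np.nonzero(m); X=np.array([at_z(cal,(a,b),.078)[:2] for a,b in zip(r,c)])
mu=X.mean(0); w,V=np.linalg.eigh(np.cov(X.T)); print('handle',mu,V[:,1],np.degrees(np.arctan2(V[1,1],V[0,1])),np.ptp(X@V,axis=0))
E
```

```text
cam in tool [ 8.240e-02  1.000e-04 -1.566e-01]
[[ 0.    -0.959 -0.283]
 [ 1.     0.     0.001]
 [-0.001 -0.283  0.959]]
0.15 [([np.int32(406), np.int32(85), np.int32(21), np.int32(20), np.int32(291)],), ([np.int32(429), np.int32(85), np.int32(21), np.int32(20), np.int32(283)],), ([np.int32(44), np.int32(165), np.int32(10), np.int32(43), np.int32(181)],), ([np.int32(504), np.int32(304), np.int32(8), np.int32(9), np.int32(58)],), ([np.int32(261), np.int32(359), np.int32(64), np.int32(25), np.int32(989)],), ([np.int32(484), np.int32(382), np.int32(26), np.int32(2), np.int32(39)],)]
0.2 [([np.int32(504), np.int32(304), np.int32(8), np.int32(9), np.int32(58)],), ([np.int32(266), np.int32(360), np.int32(57), np.int32(24), np.int32(775)],), ([np.int32(484), np.int32(382), np.int32(26), np.int32(2), np.int32(39)],)]
0.25 [([np.int32(270), np.int32(362), np.int32(51), np.int32(22), np.int32(615)],), ([np.int32(484), np.int32(382), np.int32(26), np.int32(2), np.int32(39)],)]
0.3 [([np.int32(279), np.int32(367), np.int32(41), np.int32(17), np.int32(404)],), ([np.int32(484), np.int32(382), np.int32(26), np.int32(2), np.int32(39)],)]
dial [0.48882769 0.31909558 0.04339862] [ 0.44992625  0.27666531 -0.00449417] [0.53945211 0.38114468 0.05757787]
handle [0.50588073 0.32028365] [-0.99113041  0.13289288] 172.36320682303824 [0.01409359 0.0537592 ]
```

Call:
move_arm(plan=[{"dx": 0,"dy": 0,"dz": -40,"claw": 0.2},{"dx": 0,"dy": 0,"dz": -40}])

```text
schema error: expected keys wx, wy, wz, dx, dy, dz, claw
```

```bash
cat > plan.py <<'E'
from h import *
from scipy.spatial.transform import Rotation as Rn
def Rdown(az):  # tool x at world azimuth az (rad), z down
    c,s=np.cos(az),np.sin(az)
    return np.array([[c,s,0],[s,-c,0],[0,0,-1.]])
def rows(wps, step=50., ang=.17, claw=None, show=True, start=None):
    s=robot.observe(); p=np.array(s['tool_pos']) if start is None else start[0]; R=np.array(s['tcp_rot']) if start is None else start[1]
    out=[]
    for (tp,az) in wps:
        tp=np.array(tp,float); tR=Rdown(az) if np.isscalar(az) else az
        n=max(int(np.ceil(np.linalg.norm(tp-p)*1000/step)),int(np.ceil(np.linalg.norm((Rn.from_matrix(R.T@tR)).as_rotvec())/ang)),1)
        for k in range(n):
            rem=n-k
            dv=R.T@(tp-p)/rem*1000; w=Rn.from_matrix(R.T@tR).as_rotvec()/rem
            dv=np.round(dv,1); w=np.round(w,3)
            out.append((w,dv)); p=p+R@dv/1000; R=R@Rn.from_rotvec(w).as_matrix()
    if show:
        for i,(w,dv) in enumerate(out): print(i,'w',*w,'d',*dv)
    return p,R
E
python3 - <<'E'
from plan import *
rows([((.56,-.15,.28),np.radians(70)),((.47,.322,.22),np.radians(172.4))])
E
```

```text
0 w -0.0 -0.0 -0.074 d 39.9 -29.0 -4.4
1 w -0.0 -0.0 -0.074 d 41.9 -25.9 -4.4
2 w -0.0 -0.0 -0.074 d 43.7 -22.8 -4.4
3 w -0.0 -0.0 -0.073 d 45.2 -19.5 -4.4
4 w -0.0 -0.0 -0.074 d 46.6 -16.1 -4.4
5 w -0.0 -0.0 -0.073 d 47.6 -12.6 -4.4
6 w -0.0 -0.0 -0.074 d 48.4 -9.1 -4.3
7 w -0.0 -0.0 -0.073 d 48.9 -5.5 -4.4
8 w 0.0 -0.0 -0.074 d 49.2 -1.9 -4.3
9 w 0.0 -0.0 -0.073 d 49.2 1.7 -4.4
10 w 0.0 -0.0 -0.074 d 49.0 5.3 -4.3
11 w 0.0 -0.0 -0.073 d 48.5 8.9 -4.4
12 w 0.0 -0.0 -0.162 d 37.5 -22.4 5.5
13 w 0.0 -0.0 -0.163 d 40.6 -16.0 5.5
14 w 0.0 -0.0 -0.162 d 42.7 -9.2 5.5
15 w 0.0 -0.0 -0.163 d 43.6 -2.2 5.4
16 w 0.0 -0.0 -0.162 d 43.4 4.9 5.5
17 w 0.0 -0.0 -0.163 d 42.1 11.8 5.4
18 w 0.0 -0.0 -0.162 d 39.6 18.5 5.5
19 w 0.0 0.0 -0.163 d 36.1 24.7 5.4
20 w 0.0 0.0 -0.162 d 31.6 30.2 5.5
21 w 0.0 0.0 -0.163 d 26.3 34.9 5.4
22 w 0.0 0.0 -0.162 d 20.2 38.6 5.5
```

Call:
move_arm(plan=[{"wx": 0,"wy": 0,"wz": -0.074,"dx": 40,"dy": -29,"dz": -10,"claw": -0.1},{"wx": 0,"wy": 0,"wz": -0.074,"dx": 42,"dy": -26,"dz": -10,"claw": -0.1},{"wx": 0,"wy": 0,"wz": -0.074,"dx": 44,"dy": -23,"dz": -10,"claw": -0.1},{"wx": 0,"wy": 0,"wz": -0.074,"dx": 45,"dy": -20,"dz": -5,"claw": -0.1},{"wx": 0,"wy": 0,"wz": -0.074,"dx": 47,"dy": -16,"dz": -5,"claw": -0.1}])

```text
clock: 1.58
tool_pos: [0.3648, -0.4293, 0.2678]
tcp_rot: [[0.756, 0.655, -0.001], [0.655, -0.756, -0.001], [-0.001, -0.0, -1.0]]
contact_force: [0.2, -0.4, -0.1]
finger_gap: 0.0475
```

```bash
python3 - <<'E'
from plan import *
print(np.round(robot.observe()['joint_pos'],2))
rows([((.56,-.15,.28),np.radians(80)),((.47,.322,.22),np.radians(172.4))])
E
```

```text
[ 0.83  0.21 -0.1   1.81  0.02  1.12 -0.13]
0 w -0.0 0.0 -0.098 d 47.2 -11.9 -1.8
1 w -0.0 0.0 -0.097 d 48.1 -7.2 -1.8
2 w -0.0 0.0 -0.098 d 48.6 -2.5 -1.8
3 w -0.0 0.0 -0.097 d 48.6 2.2 -1.8
4 w -0.0 0.0 -0.098 d 48.2 6.9 -1.8
5 w -0.0 0.001 -0.097 d 47.3 11.6 -1.8
6 w -0.001 0.0 -0.098 d 45.9 16.1 -1.8
7 w 0.0 0.0 -0.161 d 44.9 -17.0 6.0
8 w 0.0 0.0 -0.161 d 47.1 -9.6 6.0
9 w 0.0 0.0 -0.161 d 48.0 -2.0 6.0
10 w 0.0 0.0 -0.161 d 47.7 5.8 6.0
11 w -0.0 0.0 -0.161 d 46.2 13.3 6.0
12 w -0.0 0.0 -0.161 d 43.4 20.6 6.0
13 w -0.0 0.0 -0.162 d 39.6 27.3 6.0
14 w -0.0 0.0 -0.161 d 34.7 33.3 6.0
15 w -0.0 0.0 -0.162 d 28.9 38.4 6.0
16 w -0.0 0.0 -0.161 d 22.2 42.5 5.9
```

Call:
move_arm(plan=[{"wx": 0,"wy": 0,"wz": -0.098,"dx": 47,"dy": -12,"dz": -2,"claw": -0.1},{"wx": 0,"wy": 0,"wz": -0.098,"dx": 48,"dy": -7,"dz": -2,"claw": -0.1},{"wx": 0,"wy": 0,"wz": -0.098,"dx": 49,"dy": -3,"dz": -2,"claw": -0.1},{"wx": 0,"wy": 0,"wz": -0.098,"dx": 49,"dy": 2,"dz": -2,"claw": -0.1},{"wx": 0,"wy": 0,"wz": -0.098,"dx": 48,"dy": 7,"dz": -2,"claw": -0.1},{"wx": 0,"wy": 0,"wz": -0.098,"dx": 47,"dy": 12,"dz": -2,"claw": -0.1},{"wx": 0,"wy": 0,"wz": -0.098,"dx": 46,"dy": 16,"dz": -2,"claw": -0.1}])

```text
clock: 2.45
tool_pos: [0.5623, -0.1381, 0.2839]
tcp_rot: [[0.149, 0.989, 0.002], [0.989, -0.149, -0.004], [-0.003, 0.003, -1.0]]
contact_force: [0.6, 0.2, -0.3]
finger_gap: 0.0423
```

```bash
python3 - <<'E'
from plan import *
print(np.round(robot.observe()['joint_pos'],2))
rows([((.47,.322,.22),np.radians(172.4))])
E
```

```text
[ 0.46  0.25 -0.39  1.74  0.11  1.17 -0.12]
0 w -0.0 0.0 -0.159 d 44.1 -16.0 6.2
1 w -0.0 0.001 -0.159 d 46.1 -8.8 6.2
2 w -0.0 0.0 -0.159 d 46.9 -1.4 6.2
3 w -0.0 0.001 -0.159 d 46.6 6.1 6.2
4 w -0.0 0.0 -0.159 d 45.0 13.4 6.3
5 w -0.0 0.0 -0.158 d 42.3 20.3 6.3
6 w -0.0 0.001 -0.159 d 38.6 26.7 6.3
7 w -0.0 0.0 -0.158 d 33.9 32.5 6.3
8 w -0.0 0.001 -0.159 d 28.3 37.4 6.4
9 w -0.001 0.0 -0.158 d 22.1 41.5 6.3
```

Call:
move_arm(plan=[{"wx": 0,"wy": 0,"wz": -0.159,"dx": 44,"dy": -16,"dz": 6,"claw": -0.1},{"wx": 0,"wy": 0,"wz": -0.159,"dx": 46,"dy": -9,"dz": 6,"claw": -0.1},{"wx": 0,"wy": 0,"wz": -0.159,"dx": 47,"dy": -1.5,"dz": 6,"claw": -0.1},{"wx": 0,"wy": 0,"wz": -0.159,"dx": 46.5,"dy": 6,"dz": 6,"claw": -0.1},{"wx": 0,"wy": 0,"wz": -0.159,"dx": 45,"dy": 13.5,"dz": 6,"claw": -0.1},{"wx": 0,"wy": 0,"wz": -0.159,"dx": 42,"dy": 20,"dz": 6,"claw": -0.1},{"wx": 0,"wy": 0,"wz": -0.159,"dx": 38.5,"dy": 26.5,"dz": 6,"claw": -0.1},{"wx": 0,"wy": 0,"wz": -0.159,"dx": 34,"dy": 32.5,"dz": 6,"claw": -0.1},{"wx": 0,"wy": 0,"wz": -0.159,"dx": 28,"dy": 37.5,"dz": 6,"claw": -0.1},{"wx": 0,"wy": 0,"wz": -0.159,"dx": 22,"dy": 41.5,"dz": 6,"claw": -0.1}])

```text
clock: 3.7
tool_pos: [0.4578, 0.3331, 0.2221]
tcp_rot: [[-0.997, 0.079, 0.009], [0.079, 0.997, -0.003], [-0.009, -0.002, -1.0]]
contact_force: [0.2, -1.3, -0.3]
finger_gap: 0.0424
```

```bash
python3 - <<'E'
from plan import *
s=robot.observe()
print(np.round(s['joint_pos'],2),np.round(s['qvel'],2))
p,d=grab_frame('wrist'); cal=get_calibration('wrist'); np.save('pics/c.npy',d); cv2.imwrite('pics/c.png',p[:,:,::-1])
for r in spot_point('wrist','valve_grip'): print(r['pixel'],r['score'],at_z(cal,r['pixel'],.068))
E
```

```text
[-0.05  0.37 -0.87  1.82  0.32  1.09  0.46] [-0.56  0.39 -0.27 -0.24  0.39  0.08  0.38]
[203.2, 391.4] 0.88 [0.48393627 0.47306816 0.068     ]
[220.6, 251.3] 0.79 [0.49317758 0.33037991 0.068     ]
[39.5, 238.4] 0.74 [0.32243371 0.33077891 0.068     ]
```

View pics/c.png

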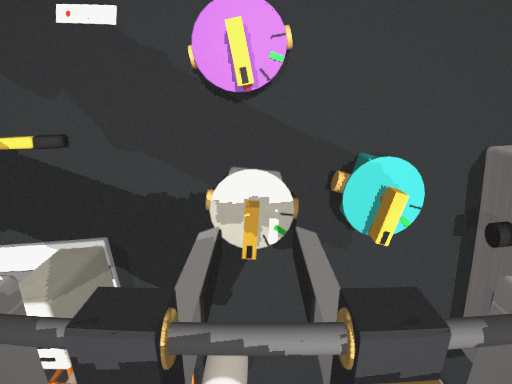

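White dial (210,253), handle pointing down the picture, green mark at (231,279). The arm was still moving, so I'll take a settled frame to measure from.

Call:
move_arm(plan=[{"wx": 0,"wy": 0,"wz": 0,"dx": 0,"dy": 0,"dz": 0,"claw": -0.1},{"wx": 0,"wy": 0,"wz": 0,"dx": 0,"dy": 0,"dz": 0,"claw": -0.1}])

```text
clock: 4.05
tool_pos: [0.4559, 0.3359, 0.2217]
tcp_rot: [[-0.997, 0.075, 0.007], [0.075, 0.997, -0.001], [-0.007, -0.001, -1.0]]
contact_force: [-0.5, -1.5, -0.0]
finger_gap: 0.0418
```

```bash
cat > valve.py <<'E'
from plan import *
def measure(tag):
    p,d=grab_frame('wrist'); cal=get_calibration('wrist'); cv2.imwrite(f'pics/{tag}.png',p[:,:,::-1])
    hsv=cv2.cvtColor(p,cv2.COLOR_RGB2HSV)
    c0=proj(cal,[[.494,.322,.05]])[0]
    sub=np.zeros(d.shape,bool); x,y=int(c0[0]),int(c0[1]); sub[max(0,y-70):y+75,max(0,x-65):x+65]=True
    P,rr,cc=cloud(cal,d,sub)
    dial=(P[:,2]>.038)&(P[:,2]<.05)&(np.hypot(P[:,0]-.494,P[:,1]-.322)<.06)
    D=P[dial]; print('dial z',np.median(D[:,2]),'bbox',D[:,:2].min(0),D[:,:2].max(0),'n',len(D), 'ctr',(D[:,:2].min(0)+D[:,:2].max(0))/2)
    (cx,cy),rad=cv2.minEnclosingCircle(D[:,:2].astype(np.float32)); print('circle',cx,cy,rad)
    top=(P[:,2]>.07)&(P[:,2]<.085)&(np.hypot(P[:,0]-.494,P[:,1]-.322)<.06); T=P[top]
    if len(T)>20:
        r=cv2.minAreaRect((T[:,:2]*1000).astype(np.float32)); print('top z',np.median(T[:,2]),'rect',r)
        mu=T[:,:2].mean(0); w,V=np.linalg.eigh(np.cov(T[:,:2].T)); v=V[:,1]
        print('handle mean',mu,'az',np.degrees(np.arctan2(v[1],v[0])),np.ptp((T[:,:2])@V,axis=0))
    h,s,v=[hsv[...,i].astype(int) for i in range(3)]
    for nm,m in (('green',(h>45)&(h<75)&(s>120)&(v>60)),('red',((h<6)|(h>174))&(s>120)&(v>60)),('brass',(h>10)&(h<25)&(s>90)&(v>60))):
        m=sub&m
        n,l,st,ce=cv2.connectedComponentsWithStats(m.astype(np.uint8))
        for i in range(1,n):
            if st[i][4]>5:
                q=at_z(cal,(ce[i][1],ce[i][0]),.044 if nm!='brass' else .02); print(nm,st[i][4],np.round(ce[i],1),np.round(q,4),'az from circle',np.round(np.degrees(np.arctan2(q[1]-cy,q[0]-cx)),1))
    cv2.imwrite(f'pics/{tag}_z.png',cv2.resize(p[max(0,y-75):y+75,max(0,x-75):x+75,::-1],None,fx=4,fy=4,interpolation=cv2.INTER_CUBIC))
E
python3 -c "
from valve import *
s=robot.observe();print(s['tool_pos'],np.round(s['qvel'],3)); measure('d')"
```

```text
[0.45585218 0.3358837  0.22171777] [ 0.006 -0.001  0.006 -0.     0.001  0.002 -0.003]
dial z 0.04360280613035927 bbox [0.44914368 0.27769734] [0.53970743 0.36800064] n 4462 ctr [0.49442556 0.32284899]
circle 0.4949696362018585 0.323263019323349 0.04615005478262901
top z 0.0776315222488019 rect ((506.601318359375, 321.710693359375), (14.02958869934082, 56.09979248046875), 81.50984954833984)
handle mean [0.50435954 0.32201878] az 171.2445141382152 [0.01418546 0.05613627]
green 55 [276.9 232.1] [0.5194 0.3523 0.044 ] az from circle 49.8
brass 104 [205.5 200. ] [0.484  0.2736 0.02  ] az from circle -102.4
brass 98 [292.8 209.3] [0.5028 0.373  0.02  ] az from circle 81.0
brass 787 [247.3 231.4] [0.5265 0.3182 0.02  ] az from circle -9.1
```

View pics/d_z.png

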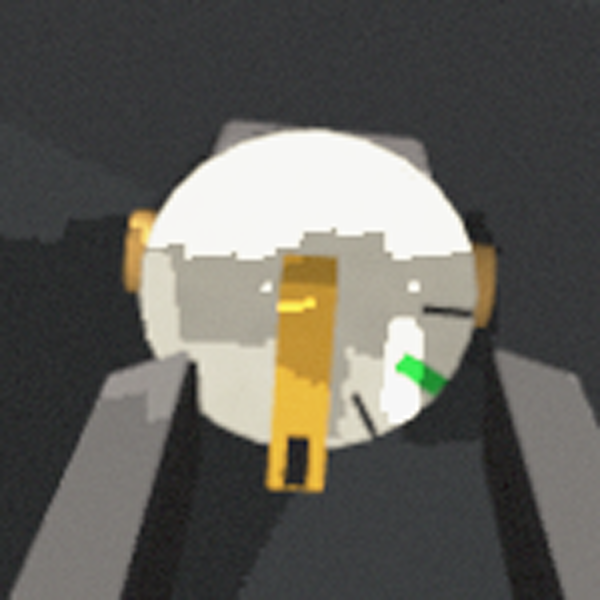

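```bash
python3 -c "
from plan import *
rows([((.4949,.3234,.16),np.radians(171.4)),((.4949,.3234,.10),np.radians(171.4))],step=35)"
```

```text
0 w -0.0 0.002 0.025 d -13.1 -3.1 20.7
1 w -0.0 0.002 0.025 d -13.2 -2.7 20.6
2 w -0.001 0.003 0.025 d -13.3 -2.4 20.6
3 w 0.0 -0.0 -0.0 d -0.0 -0.0 30.0
4 w 0.0 -0.0 -0.0 d -0.0 -0.0 30.0
```

Call:
move_arm(plan=[{"wx": 0,"wy": 0.002,"wz": 0.025,"dx": -13,"dy": -3,"dz": 20,"claw": -0.1},{"wx": 0,"wy": 0.002,"wz": 0.025,"dx": -13,"dy": -2.5,"dz": 20,"claw": -0.1},{"wx": 0,"wy": 0.003,"wz": 0.025,"dx": -13,"dy": -2.5,"dz": 20,"claw": -0.1},{"wx": 0,"wy": 0,"wz": 0,"dx": 0,"dy": 0,"dz": 30,"claw": -0.1},{"wx": 0,"wy": 0,"wz": 0,"dx": 0,"dy": 0,"dz": 15,"claw": -0.1},{"wx": 0,"wy": 0,"wz": 0,"dx": 0,"dy": 0,"dz": 0,"claw": -0.1}])

```text
clock: 4.85
tool_pos: [0.4995, 0.3184, 0.108]
tcp_rot: [[-0.987, 0.164, -0.003], [0.164, 0.987, -0.003], [0.002, -0.004, -1.0]]
contact_force: [0.1, 0.4, 0.7]
finger_gap: 0.0426
```

```bash
python3 -c "
from plan import *
print(np.round(robot.observe()['joint_pos'],2))
rows([((.4949,.3234,.074),np.radians(171.4))],step=20)"
```

```text
[-0.1   0.54 -0.76  1.86  0.45  0.93  0.34]
0 w -0.002 -0.001 -0.007 d 2.7 2.2 17.0
1 w -0.002 -0.001 -0.007 d 2.6 2.1 17.0
```

Call:
move_arm(plan=[{"wx": 0,"wy": 0,"wz": -0.01,"dx": 3.5,"dy": 4,"dz": 16,"claw": -0.1},{"wx": 0,"wy": 0,"wz": 0,"dx": 0,"dy": 0,"dz": 13,"claw": -0.1},{"wx": 0,"wy": 0,"wz": 0,"dx": 0,"dy": 0,"dz": 0,"claw": -0.1},{"wx": 0,"wy": 0,"wz": 0,"dx": 0,"dy": 0,"dz": 0,"claw": -0.1}])

```text
clock: 5.35
tool_pos: [0.497, 0.3241, 0.0785]
tcp_rot: [[-0.988, 0.153, -0.001], [0.153, 0.988, -0.002], [0.001, -0.002, -1.0]]
contact_force: [0.5, -0.1, -0.0]
finger_gap: 0.0421
```

```bash
python3 -c "
from valve import *
print(np.round(robot.observe()['joint_pos'],2),robot.observe()['tool_pos'])
measure('e')
rows([((.4949,.3234,.074),np.radians(171.4))],step=20)"
```

```text
[-0.12  0.57 -0.73  1.88  0.49  0.88  0.31] [0.4970126  0.32408007 0.07852782]
dial z 0.043503275318453355 bbox [0.4495836  0.27826957] [0.53973226 0.36409099] n 10179 ctr [0.49465793 0.32118028]
circle 0.4944706857204437 0.3230479061603546 0.04596548154950142
top z 0.07749602316282322 rect ((496.1822814941406, 328.9137878417969), (55.16370391845703, 55.55379867553711), 24.126848220825195)
handle mean [0.49789372 0.32275987] az 176.68375604143705 [0.06561085 0.05070315]
brass 1946 [255.5 262.7] [0.5301 0.3173 0.02  ] az from circle -9.2
0 w -0.002 -0.001 -0.003 d 2.0 -0.9 4.6
```

View pics/e.png

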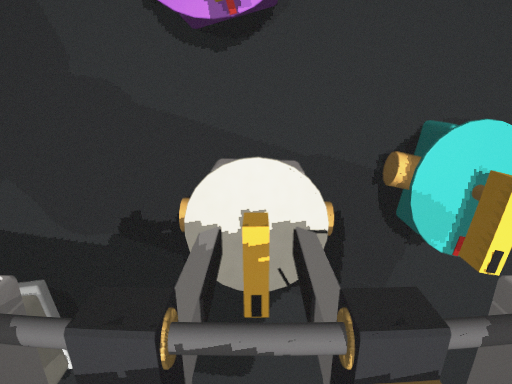

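The handle sits centred between the fingers, at column 256. Closing gently.

Call:
move_arm(plan=[{"wx": 0,"wy": 0,"wz": 0,"dx": 2,"dy": -0.8,"dz": 4,"claw": -0.1},{"wx": 0,"wy": 0,"wz": 0,"dx": 0,"dy": 0,"dz": 0,"claw": -1},{"wx": 0,"wy": 0,"wz": 0,"dx": 0,"dy": 0,"dz": 0,"claw": -1},{"wx": 0,"wy": 0,"wz": 0,"dx": 0,"dy": 0,"dz": 0,"claw": -1},{"wx": 0,"wy": 0,"wz": 0,"dx": 0,"dy": 0,"dz": 0,"claw": -1}], squeeze=12)

```text
clock: 6.02
tool_pos: [0.4953, 0.3236, 0.0752]
tcp_rot: [[-0.988, 0.153, 0.0], [0.153, 0.988, -0.002], [-0.001, -0.001, -1.0]]
contact_force: [0.4, 0.9, -2.1]
finger_gap: 0.0143
```

```bash
python3 -c "
from plan import *
s=robot.observe();print(np.round(s['joint_pos'],2),s['tool_pos'],s['finger_gap'],s['contact_force'],s['torque'],np.degrees(np.arctan2(s['tcp_rot'][1,0],s['tcp_rot'][0,0])))
rows([((.4949,.3234,.074),np.radians(171.4+58.4))],step=20,ang=.12)"
```

```text
[-0.13  0.58 -0.73  1.88  0.5   0.87  0.31] [0.49532305 0.32359428 0.0752266 ] 0.014258586846340555 [ 0.42320913  0.88997544 -2.14504187] [ 0.28648015 -0.17908187  0.01322941] 171.18366407914158
0 w -0.0 -0.0 -0.114 d 0.0 -0.0 0.1
1 w -0.0 -0.0 -0.114 d 0.1 -0.0 0.1
2 w -0.0 -0.0 -0.114 d 0.0 -0.0 0.1
3 w -0.0 -0.0 -0.114 d 0.1 -0.0 0.2
4 w -0.0 -0.0 -0.113 d 0.1 -0.0 0.1
5 w -0.0 -0.0 -0.114 d 0.0 -0.0 0.2
6 w -0.0 -0.0 -0.113 d 0.1 -0.0 0.1
7 w -0.001 -0.0 -0.114 d 0.0 -0.0 0.2
8 w -0.0 -0.001 -0.113 d 0.1 -0.0 0.1
```

Call:
move_arm(plan=[{"wx": 0,"wy": 0,"wz": -0.11,"dx": 0,"dy": 0,"dz": 0,"claw": -1},{"wx": 0,"wy": 0,"wz": -0.11,"dx": 0,"dy": 0,"dz": 0,"claw": -1},{"wx": 0,"wy": 0,"wz": -0.11,"dx": 0,"dy": 0,"dz": 0,"claw": -1},{"wx": 0,"wy": 0,"wz": -0.11,"dx": 0,"dy": 0,"dz": 0,"claw": -1}])

```text
clock: 6.52
tool_pos: [0.4953, 0.3239, 0.0752]
tcp_rot: [[-0.956, -0.295, 0.001], [-0.295, 0.956, -0.001], [-0.0, -0.001, -1.0]]
contact_force: [-0.5, 0.3, -1.6]
finger_gap: 0.0137
```

```bash
python3 -c "
from plan import *
s=robot.observe();print(np.round(s['joint_pos'],2),s['tool_pos'],s['finger_gap'],s['contact_force'],s['torque'],np.degrees(np.arctan2(s['tcp_rot'][1,0],s['tcp_rot'][0,0])))
rows([((.4949,.3234,.074),np.radians(171.4+58.4))],step=20,ang=.12)"
```

```text
[-0.06  0.61 -0.83  1.88  0.57  0.91  0.7 ] [0.49528176 0.32391372 0.07524361] 0.01373446063155385 [-0.54538178  0.25492448 -1.64773171] [ 0.27121036 -0.10301807 -0.04045466] -162.8658721143783
0 w -0.0 -0.0 -0.114 d 0.1 -0.1 0.2
1 w -0.0 -0.0 -0.114 d 0.1 -0.1 0.3
2 w -0.0 -0.0 -0.114 d 0.1 -0.0 0.2
3 w -0.001 -0.0 -0.114 d 0.1 -0.0 0.3
4 w -0.0 -0.0 -0.114 d 0.2 -0.0 0.2
```

Call:
move_arm(plan=[{"wx": 0,"wy": 0,"wz": -0.11,"dx": 0,"dy": 0,"dz": 0,"claw": -1},{"wx": 0,"wy": 0,"wz": -0.11,"dx": 0,"dy": 0,"dz": 0,"claw": -1},{"wx": 0,"wy": 0,"wz": -0.11,"dx": 0,"dy": 0,"dz": 0,"claw": -1},{"wx": 0,"wy": 0,"wz": -0.1,"dx": 0,"dy": 0,"dz": 0,"claw": -1},{"wx": 0,"wy": 0,"wz": 0,"dx": 0,"dy": 0,"dz": 0,"claw": -1},{"wx": 0,"wy": 0,"wz": 0,"dx": 0,"dy": 0,"dz": 0,"claw": -1}])

```text
clock: 7.28
tool_pos: [0.4952, 0.3242, 0.0752]
tcp_rot: [[-0.738, -0.675, 0.0], [-0.675, 0.738, -0.0], [0.0, -0.0, -1.0]]
contact_force: [-0.8, 1.4, -0.2]
finger_gap: 0.0136
```

```bash
python3 -c "
from valve import *
s=robot.observe();print(np.round(s['joint_pos'],2),s['tool_pos'],s['finger_gap'],s['contact_force'],s['torque'],np.degrees(np.arctan2(s['tcp_rot'][1,0],s['tcp_rot'][0,0])))
measure('f')
rows([((.4949,.3234,.074),np.radians(171.4+58.4))],step=20,ang=.12)"
```

```text
[ 0.01  0.65 -0.93  1.88  0.64  0.95  1.09] [0.49517926 0.32415496 0.07523695] 0.01357072489519353 [-0.77485673  1.40277923 -0.19480733] [0.22581089 0.02901883 0.00508122] -137.56347199987997
dial z 0.0434349605798052 bbox [0.44881047 0.2776231 ] [0.53985404 0.36909435] n 9334 ctr [0.49433226 0.32335873]
circle 0.49429360032081604 0.3233063817024231 0.045821771025657654
top z 0.07743348777167408 rect ((502.03515625, 324.3988342285156), (49.928829193115234, 36.33555221557617), 25.33681297302246)
handle mean [0.49609643 0.32492884] az -137.40990295573573 [0.03781188 0.04874836]
red 96 [208.4 267.8] [0.5329 0.3162 0.044 ] az from circle -10.5
brass 183 [207.8 172.1] [0.4913 0.2764 0.02  ] az from circle -93.7
brass 2507 [257.  261.8] [0.518  0.3449 0.02  ] az from circle 42.4
brass 12 [225.6 309.2] [0.5642 0.3547 0.02  ] az from circle 24.2
brass 11 [288.7 309.3] [0.5317 0.3903 0.02  ] az from circle 60.8
0 w -0.0 -0.0 -0.064 d 0.4 -0.2 0.6
1 w -0.0 -0.0 -0.064 d 0.3 -0.2 0.6
```

View pics/f.png

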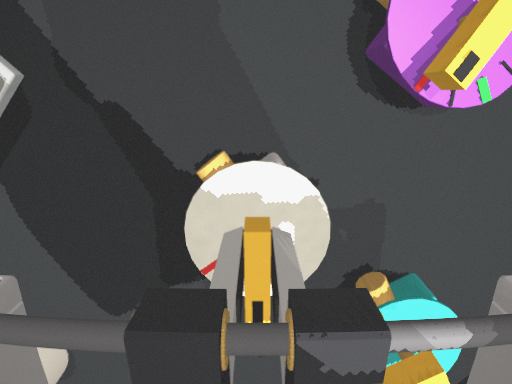

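The red mark shows at (268,208), azimuth −10.5°, so the green mark is at about 49.6°. About 7° remains.

Call:
move_arm(plan=[{"wx": 0,"wy": 0,"wz": -0.06,"dx": 0,"dy": 0,"dz": 0,"claw": -1},{"wx": 0,"wy": 0,"wz": -0.04,"dx": 0,"dy": 0,"dz": 0,"claw": -1},{"wx": 0,"wy": 0,"wz": 0,"dx": 0,"dy": 0,"dz": 0,"claw": -1},{"wx": 0,"wy": 0,"wz": 0,"dx": 0,"dy": 0,"dz": 0,"claw": -1}])

```text
clock: 7.82
tool_pos: [0.4951, 0.3242, 0.0752]
tcp_rot: [[-0.668, -0.744, 0.0], [-0.744, 0.668, -0.001], [0.0, -0.001, -1.0]]
contact_force: [-0.6, 0.4, -0.9]
finger_gap: 0.0134
```

```bash
python3 -c "
from plan import *
s=robot.observe();print(s['tool_pos'],s['contact_force'],s['torque'],np.round(s['qvel'],3),np.degrees(np.arctan2(s['tcp_rot'][1,0],s['tcp_rot'][0,0]))+360)"
```

```text
[0.4950921  0.32423237 0.07522092] [-0.59346345  0.39902559 -0.91894645] [ 0.24062719 -0.06465391  0.12861174] [ 0.     0.001  0.003 -0.001 -0.003 -0.001 -0.002] 228.09143987618805
```

Call:
move_arm(plan=[{"wx": 0,"wy": 0,"wz": -0.027,"dx": 0,"dy": 0,"dz": 0,"claw": -1},{"wx": 0,"wy": 0,"wz": 0,"dx": 0,"dy": 0,"dz": 0,"claw": -1},{"wx": 0,"wy": 0,"wz": 0,"dx": 0,"dy": 0,"dz": 0,"claw": -1}])

```text
clock: 8.2
tool_pos: [0.4951, 0.3242, 0.0752]
tcp_rot: [[-0.647, -0.763, 0.0], [-0.763, 0.647, -0.001], [0.0, -0.001, -1.0]]
contact_force: [-0.2, 0.2, -1.3]
finger_gap: 0.0138
```

```bash
python3 -c "
from plan import *
s=robot.observe();print(s['tool_pos'],s['contact_force'],s['torque'],np.degrees(np.arctan2(s['tcp_rot'][1,0],s['tcp_rot'][0,0]))+360)"
```

```text
[0.49507221 0.32423546 0.07522188] [-0.24270728  0.16485666 -1.25102455] [ 0.24626224  0.00574458 -0.03468473] 229.68657073937942
```

Release, rise, and look.

Call:
move_arm(plan=[{"wx": 0,"wy": 0,"wz": 0,"dx": 0,"dy": 0,"dz": 0,"claw": -0.2},{"wx": 0,"wy": 0,"wz": 0,"dx": 0,"dy": 0,"dz": 0,"claw": -0.1},{"wx": 0,"wy": 0,"wz": 0,"dx": 0,"dy": 0,"dz": 0,"claw": -0.1},{"wx": 0,"wy": 0,"wz": 0,"dx": 0,"dy": 0,"dz": -25,"claw": -0.1},{"wx": 0,"wy": 0,"wz": 0,"dx": 0,"dy": 0,"dz": -45,"claw": -0.1},{"wx": 0,"wy": 0,"wz": 0,"dx": 10,"dy": 0,"dz": -45,"claw": -0.1},{"wx": 0,"wy": 0,"wz": 0,"dx": 20,"dy": 0,"dz": -20,"claw": -0.1},{"wx": 0,"wy": 0,"wz": 0,"dx": 0,"dy": 0,"dz": 0,"claw": -0.1}])

```text
clock: 9.2
tool_pos: [0.4748, 0.3024, 0.2208]
tcp_rot: [[-0.646, -0.764, 0.002], [-0.764, 0.646, 0.001], [-0.002, -0.002, -1.0]]
contact_force: [0.6, 0.7, -1.0]
finger_gap: 0.0422
```

```bash
python3 -c "
from valve import *
print(np.round(robot.observe()['joint_pos'],2))
measure('g')"
```

```text
[ 0.19  0.46 -1.12  1.82  0.46  1.15  1.36]
dial z 0.042774450931653496 bbox [0.44945462 0.27800518] [0.53998488 0.3687839 ] n 4657 ctr [0.49471975 0.32339454]
circle 0.4944189488887787 0.3239663541316986 0.046166181564331055
top z 0.07683447093333062 rect ((502.22314453125, 333.10699462890625), (56.897117614746094, 13.671510696411133), 50.04730224609375)
handle mean [0.50104159 0.33209537] az 50.39243352878922 [0.01374987 0.05689253]
red 32 [225.4 221.2] [0.532  0.3164 0.044 ] az from circle -11.4
brass 221 [235. 162.] [0.4853 0.2766 0.02  ] az from circle -100.9
brass 386 [256.6 208.4] [0.5021 0.3333 0.02  ] az from circle 50.8
brass 10 [278.7 238. ] [0.506  0.3785 0.02  ] az from circle 78.0
brass 66 [255.3 248.3] [0.5357 0.3709 0.02  ] az from circle 48.6
```

View pics/g_z.png

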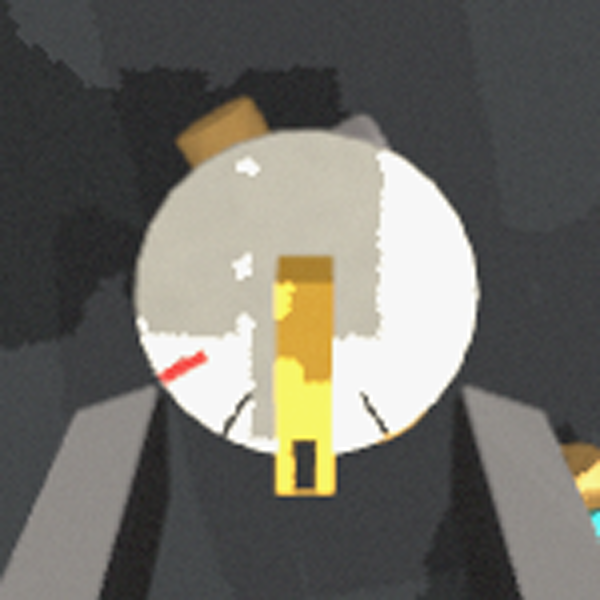

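The green mark is now hidden under the handle, which lies midway between the two black ticks. I'll quantify that with the ticks and red mark.

```bash
python3 -c "
from plan import *
p=cv2.imread('pics/g.png'); cal=get_calibration('wrist'); hsv=cv2.cvtColor(p,cv2.COLOR_BGR2HSV)
g=np.array([[at_z(cal,(r,c),.044)[:2] if (140<r<300 and 170<c<340) else (9,9) for c in range(512)] for r in range(384)])
for ax in ((.4947,.3235),(.4949,.3234),(.4944,.3238)):
    D=g-ax; rr=np.hypot(D[...,0],D[...,1]); az=np.degrees(np.arctan2(D[...,1],D[...,0]))
    ann=(rr>.033)&(rr<.044)
    dark=ann&(hsv[...,2]<130)
    red=ann&(hsv[...,1]>110)&((hsv[...,0]<8)|(hsv[...,0]>172))
    for nm,m in(('dark',dark),('red',red)):
        n,l,st,ce=cv2.connectedComponentsWithStats(m.astype(np.uint8))
        print(ax,nm,[(int(st[i][4]),round(float(az[l==i].mean()),1)) for i in range(1,n) if st[i][4]>4])
"
```

```text
(0.4947, 0.3235) dark [(5, 19.3), (5, 80.1), (15, 50.0)]
(0.4947, 0.3235) red [(27, -10.8)]
(0.4949, 0.3234) dark [(5, 19.5), (5, 80.4), (15, 50.3)]
(0.4949, 0.3234) red [(26, -10.6)]
(0.4944, 0.3238) dark [(5, 18.8), (5, 79.7), (15, 49.5)]
(0.4944, 0.3238) red [(27, -11.0)]
```

The marks give a valve angle of about 60.4°, so the valve is done and released. On to the cell: an arc over the photometer with a view pose near the tray.

```bash
python3 -c "
from plan import *
rows([((.50,.2,.28),np.radians(215)),((.52,0,.28),np.radians(185)),((.462,-.287,.22),np.radians(158))])"
```

```text
0 w -0.0 0.001 0.086 d 20.8 -28.5 -20.0
1 w -0.0 0.001 0.086 d 18.2 -30.2 -20.0
2 w -0.001 0.0 0.086 d 15.6 -31.6 -19.9
3 w 0.0 0.0 0.105 d 19.7 -35.1 -0.0
4 w 0.0 0.0 0.105 d 15.9 -36.9 -0.0
5 w 0.0 0.0 0.105 d 11.9 -38.4 -0.0
6 w 0.0 0.0 0.104 d 7.8 -39.4 -0.0
7 w 0.0 0.0 0.105 d 3.8 -40.0 -0.0
8 w 0.0 -0.0 0.078 d 13.8 -46.8 10.0
9 w 0.0 -0.0 0.079 d 10.1 -47.8 10.0
10 w 0.0 -0.0 0.078 d 6.3 -48.4 10.0
11 w 0.0 -0.0 0.079 d 2.5 -48.7 10.0
12 w 0.0 -0.0 0.078 d -1.4 -48.8 10.0
13 w 0.0 -0.0 0.079 d -5.2 -48.5 9.9
```

Call:
move_arm(plan=[{"wx": 0,"wy": 0,"wz": 0.086,"dx": 21,"dy": -28.5,"dz": -20,"claw": 0.2},{"wx": 0,"wy": 0,"wz": 0.086,"dx": 18,"dy": -30,"dz": -20,"claw": 0.2},{"wx": 0,"wy": 0,"wz": 0.086,"dx": 15.5,"dy": -31.5,"dz": -20,"claw": 0.2},{"wx": 0,"wy": 0,"wz": 0.105,"dx": 20,"dy": -35,"dz": 0,"claw": 0.2},{"wx": 0,"wy": 0,"wz": 0.105,"dx": 16,"dy": -37,"dz": 0,"claw": 0.2},{"wx": 0,"wy": 0,"wz": 0.105,"dx": 12,"dy": -38.5,"dz": 0,"claw": 0.2},{"wx": 0,"wy": 0,"wz": 0.105,"dx": 8,"dy": -39.5,"dz": 0,"claw": 0.2},{"wx": 0,"wy": 0,"wz": 0.105,"dx": 4,"dy": -40,"dz": 0,"claw": 0.2}])

```text
clock: 10.25
tool_pos: [0.519, -0.0044, 0.279]
tcp_rot: [[-0.998, -0.07, -0.003], [-0.07, 0.998, 0.005], [0.002, 0.006, -1.0]]
contact_force: [1.2, -0.4, -0.1]
finger_gap: 0.0564
```

```bash
python3 -c "
from plan import *
print(np.round(robot.observe()['joint_pos'],2))
rows([((.462,-.287,.22),np.radians(158))])"
```

```text
[ 0.73  0.24 -0.96  1.84  0.21  1.17  1.34]
0 w 0.001 -0.001 0.076 d 12.8 -46.4 9.6
1 w 0.001 -0.0 0.076 d 9.2 -47.2 9.6
2 w 0.001 -0.001 0.076 d 5.6 -47.7 9.7
3 w 0.001 -0.0 0.075 d 2.0 -48.0 9.7
4 w 0.0 -0.001 0.076 d -1.7 -48.0 9.8
5 w 0.001 -0.0 0.075 d -5.3 -47.8 9.8
```

Call:
move_arm(plan=[{"wx": 0,"wy": 0,"wz": 0.076,"dx": 13,"dy": -46,"dz": 9,"claw": 0.2},{"wx": 0,"wy": 0,"wz": 0.076,"dx": 9,"dy": -47,"dz": 9,"claw": 0.2},{"wx": 0,"wy": 0,"wz": 0.076,"dx": 5.5,"dy": -47.5,"dz": 9,"claw": 0.2},{"wx": 0,"wy": 0,"wz": 0.076,"dx": 2,"dy": -48,"dz": 9,"claw": 0.2},{"wx": 0,"wy": 0,"wz": 0.076,"dx": -2,"dy": -48,"dz": 9,"claw": 0.2},{"wx": 0,"wy": 0,"wz": 0.06,"dx": -5,"dy": -35,"dz": 5,"claw": 0.2},{"wx": 0,"wy": 0,"wz": 0,"dx": 0,"dy": 0,"dz": 0,"claw": 0.2},{"wx": 0,"wy": 0,"wz": 0,"dx": 0,"dy": 0,"dz": 0,"claw": 0.2}])

```text
clock: 11.25
tool_pos: [0.4645, -0.2829, 0.2229]
tcp_rot: [[-0.926, 0.376, -0.005], [0.376, 0.926, 0.011], [0.009, 0.008, -1.0]]
contact_force: [0.4, 0.7, -0.5]
finger_gap: 0.0564
```

```bash
cat > cell.py <<'E'
from plan import *
def mag(p): 
    h=cv2.cvtColor(p,cv2.COLOR_RGB2HSV).astype(int); return (h[...,0]>140)&(h[...,0]<174)&(h[...,1]>110)&(h[...,2]>70)
def look(tag):
    s=robot.observe();print(np.round(s['joint_pos'],2),np.round(s['qvel'],3))
    p,d=grab_frame('wrist'); cal=get_calibration('wrist'); cv2.imwrite(f'pics/{tag}.png',p[:,:,::-1]); np.save(f'pics/{tag}.npy',d)
    for l,z in(('cell_magenta',.004),('cell_window',.029),('tray',0)):
        for r in spot_point('wrist',l)[:3]: print(l,np.round(r['pixel'],1),round(r['score'],2),np.round(at_z(cal,r['pixel'],z),4))
    for r in cut_out('wrist','cell_magenta')[:2]:
        print('cut',r['pixel'],round(r['score'],2),r['pixels'].sum()); 
        P,rr,cc=cloud(cal,d,r['pixels']); 
        for lo,hi in((.057,.067),(.049,.0568)):
            T=P[(P[:,2]>lo)&(P[:,2]<hi)]
            if len(T)>15:
                q=cv2.minAreaRect((T[:,:2]*1000).astype(np.float32)); print(lo,'z',np.median(T[:,2]),len(T),'rect mm',q)
    return p,d,cal
E
python3 -c "
from cell import *
look('h')"
```

```text
[ 1.05  0.3  -0.73  1.86  0.22  1.07  1.42] [ 0.006  0.012  0.012 -0.008  0.006  0.002 -0.003]
cell_magenta [198.6 254.8] 0.77 [ 0.4944 -0.2966  0.004 ]
cell_window [201.9 254. ] 0.6 [ 0.4906 -0.296   0.029 ]
tray [198.7 252.2] 0.93 [ 0.4944 -0.3     0.    ]
cut [206.9, 253.7] 0.79 817
0.057 z 0.06161142105037548 315 rect mm ((495.3945617675781, -298.8342590332031), (17.937646865844727, 18.68628692626953), 74.07350158691406)
0.049 z 0.053514683719958545 232 rect mm ((495.2369689941406, -298.8280944824219), (25.12057876586914, 25.561262130737305), 74.94741821289062)
```

View pics/h.png

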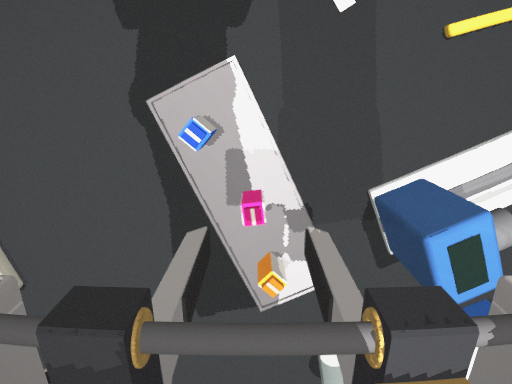

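Magenta cell at (208,253) between blue (133,197) and amber (275,270). Cap and glass tops agree: centre (0.4953, −0.2988), heights 62 and 54 mm as expected. A crop will show the stripe.

```bash
python3 -c "
from cell import *
p=cv2.imread('pics/h.png'); cal=get_calibration('wrist')
a=cv2.resize(p[180:235,225:285],None,fx=10,fy=10,interpolation=cv2.INTER_CUBIC); cv2.imwrite('pics/h_z.png',a)
h=cv2.cvtColor(p,cv2.COLOR_BGR2HSV)
# stripe line in world for az 
for az in (164.5,): 
  c=np.array([.4953,-.2988,.062]); u=np.array([np.cos(np.radians(az)),np.sin(np.radians(az)),0])
  print(proj(cal,[c-.009*u,c+.009*u]))
"
```

```text
[[254.29975194 224.59855138]
 [252.24161934 208.27775842]]
```

View pics/h_z.png

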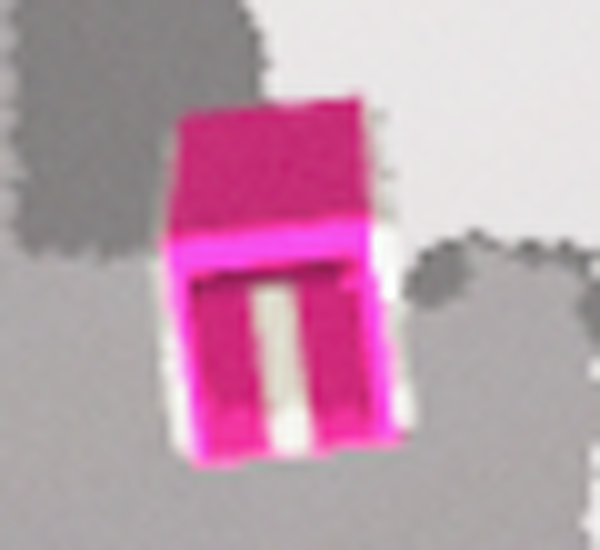

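The stripe runs along the picture's vertical (tool x) and the frosted faces are left and right, so the jaws along tool y will meet them. Descending.

```bash
python3 -c "
from plan import *
rows([((.4953,-.2988,.12),np.radians(164.5))],step=35)"
```

```text
0 w 0.002 -0.002 -0.029 d -8.9 -1.0 25.7
1 w 0.002 -0.002 -0.029 d -8.8 -1.1 25.8
2 w 0.002 -0.002 -0.029 d -8.7 -1.4 25.8
3 w 0.002 -0.002 -0.028 d -8.7 -1.5 25.7
```

Call:
move_arm(plan=[{"wx": 0.003,"wy": -0.002,"wz": -0.029,"dx": -8.5,"dy": -1,"dz": 25,"claw": 0.3},{"wx": 0.003,"wy": -0.002,"wz": -0.029,"dx": -8.5,"dy": -1,"dz": 25,"claw": 0.3},{"wx": 0.002,"wy": -0.002,"wz": -0.029,"dx": -8.5,"dy": -1.5,"dz": 25,"claw": 0.3},{"wx": 0.002,"wy": -0.002,"wz": -0.02,"dx": -5,"dy": -1,"dz": 18,"claw": 0.3},{"wx": 0,"wy": 0,"wz": 0,"dx": 0,"dy": 0,"dz": 0,"claw": 0.3},{"wx": 0,"wy": 0,"wz": 0,"dx": 0,"dy": 0,"dz": 0,"claw": 0.3}])

```text
clock: 12.25
tool_pos: [0.4939, -0.2957, 0.1299]
tcp_rot: [[-0.963, 0.268, 0.002], [0.268, 0.963, -0.005], [-0.004, -0.004, -1.0]]
contact_force: [0.2, 0.4, 0.6]
finger_gap: 0.0614
```

```bash
python3 -c "
from cell import *
look('i'); print(robot.observe()['tool_pos'])
rows([((.4953,-.2988,.115),np.radians(164.5)),((.4953,-.2988,.036),np.radians(164.5))],step=20)"
```

```text
[ 0.98  0.46 -0.69  1.89  0.37  0.92  1.4 ] [-0.002  0.004 -0.001  0.003  0.001 -0.    -0.002]
cell_magenta [194.5 254.3] 0.76 [ 0.4951 -0.2996  0.004 ]
cell_window [202.3 255.3] 0.79 [ 0.4946 -0.2983  0.029 ]
tray [186.9 251.2] 0.96 [ 0.4886 -0.3008  0.    ]
tray [ 92.5 196.4] 0.28 [ 0.3966 -0.3228  0.    ]
cut [206.9, 254.4] 0.88 1526
0.057 z 0.06168206189090694 605 rect mm ((495.2427062988281, -299.09967041015625), (17.55105209350586, 18.826200485229492), 74.65084075927734)
0.049 z 0.0536012548568829 490 rect mm ((495.3163757324219, -298.8936767578125), (24.99846839904785, 25.888219833374023), 75.0644760131836)
[ 0.49369061 -0.29603918  0.12980899]
0 w -0.005 0.004 -0.002 d -2.2 -2.2 14.8
1 w 0.0 -0.0 0.0 d -0.0 0.0 19.8
2 w 0.0 -0.0 0.0 d -0.0 0.0 19.7
3 w 0.0 -0.0 0.0 d -0.0 0.0 19.8
4 w 0.0 -0.0 0.0 d -0.1 0.0 19.7
```

View pics/i.png

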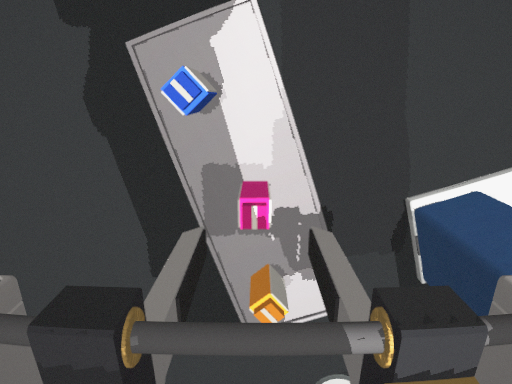

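Cell (205,255) is centred between the fingers. Before going down, I'll measure the photometer for clearance and for the placing pose.

```bash
cat > phot.py <<'E'
from plan import *
for cam in ('top','scene'):
    p,d=grab_frame(cam); cal=get_calibration(cam)
    for r in spot_point(cam,'beam_mid')[:2]: print(cam,r['score'],at_z(cal,r['pixel'],.11))
    r=cut_out(cam,'photometer')
    if not r: print('none');continue
    m=cv2.dilate(r[0]['pixels'].astype(np.uint8),np.ones((5,5)))>0
    P,rr,cc=cloud(cal,d,m); hs=cv2.cvtColor(p,cv2.COLOR_RGB2HSV)[rr,cc]
    blue=(hs[:,0]>95)&(hs[:,0]<130)&(hs[:,1]>120)
    near=np.hypot(P[:,0]-.58,P[:,1]+.02)<.2
    T=near&(P[:,2]>.13)&(P[:,2]<.15); res=[]
    for nm,k in(('det',T&(P[:,1]<-.05)),('lamp',T&(P[:,1]>.0))):
        q=cv2.minAreaRect((P[k][:,:2]*1000).astype(np.float32)); print(cam,nm,k.sum(),np.median(P[k][:,2]),q); res.append(np.array(q[0]))
    v=res[1]-res[0]; print('mid',(res[0]+res[1])/2,'az',np.degrees(np.arctan2(v[1],v[0])),np.linalg.norm(v))
    B=near&(P[:,2]>.004)&(P[:,2]<.02); q=cv2.minAreaRect((P[B][:,:2]*1000).astype(np.float32)); print('base',q)
    # beam rod: 
    S=near&(P[:,2]>.10)&(P[:,2]<.125)&(np.abs(P[:,1]+.022)<.05)
    if S.sum()>10:
        Q=P[S]; x=Q[:,:2]; f=np.polyfit(x[:,1],x[:,0],1); print('rod n',S.sum(),'x=',f,'zmax',Q[:,2].max(), 'x at -.022',np.polyval(f,-.022),np.degrees(np.arctan2(1,f[0])))
E
python3 phot.py
```

```text
top 0.73 [ 0.58478027 -0.02457081  0.11      ]
top det 574 0.13918665147959808 ((581.5139770507812, -119.45796203613281), (91.2767562866211, 77.25379180908203), 89.82095336914062)
top lamp 589 0.13894644993855043 ((574.4619140625, 90.32907104492188), (91.81369018554688, 79.24779510498047), 88.55814361572266)
mid [577.98794556 -14.5644455 ] az 91.92529228795574 209.90552837250908
base ((589.7628173828125, -29.874664306640625), (120.66790008544922, 333.9364318847656), 2.867367744445801)
rod n 101 x= [-0.0082608   0.57709449] zmax 0.12321164386433558 x at -.022 0.5772762271435296 90.47329825309144
scene 0.63 [ 0.57358707 -0.00619911  0.11      ]
scene det 798 0.13978363252148912 ((580.8297119140625, -121.19928741455078), (81.10025787353516, 93.62205505371094), 3.696741819381714)
scene lamp 601 0.13959554620909953 ((577.3070068359375, 90.08805847167969), (81.71419525146484, 88.13985443115234), 0.4617384374141693)
mid [579.06835938 -15.55561447] az 90.95517994191445 211.31671013603028
base ((524.8286743164062, -16.642959594726562), (209.9290313720703, 311.7057189941406), 2.736828565597534)
rod n 112 x= [-0.01413257  0.57995884] zmax 0.1178732777541619 x at -.022 0.5802697535837511 90.8096827200376
```

Rough photometer: middle near (0.579, −0.018), beam azimuth about 91°. Its detector end is at y ≈ −0.17, which clears the gripper body (y up to −0.205). I'll refine it later with the wrist camera. Descending.

Call:
move_arm(plan=[{"wx": -0.005,"wy": 0.004,"wz": -0.004,"dx": -2.2,"dy": -2.4,"dz": 15,"claw": 0.3},{"wx": 0,"wy": 0,"wz": 0,"dx": 0,"dy": 0,"dz": 15,"claw": 0.3},{"wx": 0,"wy": 0,"wz": 0,"dx": 0,"dy": 0,"dz": 0,"claw": 0.3},{"wx": 0,"wy": 0,"wz": 0,"dx": 0,"dy": 0,"dz": 0,"claw": 0.3}])

```text
clock: 13.3
tool_pos: [0.4948, -0.2988, 0.0961]
tcp_rot: [[-0.964, 0.264, -0.002], [0.264, 0.964, 0.002], [0.003, 0.002, -1.0]]
contact_force: [0.5, 0.1, 1.9]
finger_gap: 0.0609
```

```bash
python3 -c "
from cell import *
rows([((.4953,-.2989,.036),np.radians(164.9))],step=20)"
```

```text
0 w 0.0 -0.001 -0.001 d -0.2 -0.0 15.0
1 w 0.001 -0.001 -0.001 d -0.2 -0.0 15.0
2 w 0.0 -0.0 -0.001 d -0.1 0.0 15.1
3 w 0.001 -0.001 -0.001 d -0.1 0.0 15.0
```

Call:
move_arm(plan=[{"wx": 0,"wy": -0.001,"wz": 0,"dx": -0.2,"dy": 0,"dz": 15,"claw": 0.3},{"wx": 0,"wy": -0.001,"wz": 0,"dx": -0.2,"dy": 0,"dz": 15,"claw": 0.3},{"wx": 0,"wy": 0,"wz": 0,"dx": -0.1,"dy": 0,"dz": 15,"claw": 0.3},{"wx": 0,"wy": 0,"wz": 0,"dx": 0,"dy": 0,"dz": 8,"claw": 0.3},{"wx": 0,"wy": 0,"wz": 0,"dx": 0,"dy": 0,"dz": 0,"claw": 0.3},{"wx": 0,"wy": 0,"wz": 0,"dx": 0,"dy": 0,"dz": 0,"claw": 0.3}])

```text
clock: 14.05
tool_pos: [0.4952, -0.2986, 0.0391]
tcp_rot: [[-0.965, 0.264, -0.0], [0.264, 0.964, 0.002], [0.001, 0.002, -1.0]]
contact_force: [-0.6, 0.6, 0.6]
finger_gap: 0.0611
```

```bash
python3 -c "
from cell import *
look('j')
rows([((.4953,-.2989,.036),np.radians(164.9))],step=20)"
```

```text
[ 0.92  0.58 -0.62  1.94  0.48  0.77  1.33] [-0.001  0.004  0.001  0.     0.    -0.002 -0.003]
cell_magenta [232.6 255.8] 0.6 [ 0.4946 -0.2995  0.004 ]
cell_window [247.2 257.5] 0.9 [ 0.493  -0.2981  0.029 ]
tray [223.9 251.2] 0.95 [ 0.4897 -0.3013  0.    ]
cut [256.1, 257.2] 0.72 3964
0.057 z 0.061510426572357946 1449 rect mm ((494.6948547363281, -299.0599365234375), (17.66613006591797, 19.66273307800293), 73.9670181274414)
0.049 z 0.05346894419290432 1065 rect mm ((495.0956115722656, -299.079833984375), (24.588098526000977, 26.368188858032227), 73.8425064086914)
0 w 0.002 -0.0 -0.004 d -0.2 -0.1 3.3
```

View pics/j.png

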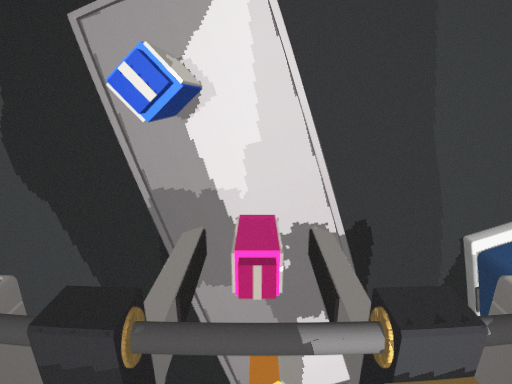

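The magenta cell (258,257) stands square and centred between the fingers. Lowering 3 mm more and closing.

Call:
move_arm(plan=[{"wx": 0.002,"wy": 0,"wz": 0,"dx": 0,"dy": -0.3,"dz": 3,"claw": 0.3},{"wx": 0,"wy": 0,"wz": 0,"dx": 0,"dy": 0,"dz": 0,"claw": -0.3},{"wx": 0,"wy": 0,"wz": 0,"dx": 0,"dy": 0,"dz": 0,"claw": -1},{"wx": 0,"wy": 0,"wz": 0,"dx": 0,"dy": 0,"dz": 0,"claw": -1},{"wx": 0,"wy": 0,"wz": 0,"dx": 0,"dy": 0,"dz": 0,"claw": -1},{"wx": 0,"wy": 0,"wz": 0,"dx": 0,"dy": 0,"dz": 0,"claw": -1},{"wx": 0,"wy": 0,"wz": 0,"dx": 0,"dy": 0,"dz": 0,"claw": -1}], squeeze=20)

```text
clock: 15.18
tool_pos: [0.4952, -0.2992, 0.0364]
tcp_rot: [[-0.964, 0.264, -0.0], [0.264, 0.964, -0.001], [-0.0, -0.001, -1.0]]
contact_force: [0.2, 0.1, 0.0]
finger_gap: 0.025
```

```bash
python3 -c "
from cell import *
s=robot.observe(); print(s['tool_pos'],s['finger_gap'],s['contact_force'],s['torque'])
look('k')"
```

```text
[ 0.49518292 -0.29921567  0.03644265] 0.024963268800534653 [0.16676037 0.08715647 0.04988515] [ 0.05807939 -0.16723618  0.03161903]
[ 0.92  0.59 -0.62  1.94  0.48  0.77  1.32] [-0.    -0.001 -0.     0.    -0.001 -0.001  0.   ]
cell_magenta [232.9 256.5] 0.68 [ 0.4938 -0.2995  0.004 ]
cell_window [251.4 259.7] 0.85 [ 0.4945 -0.2979  0.029 ]
tray [223.1 250.1] 0.82 [ 0.4879 -0.3021  0.    ]
cut [259.6, 258.0] 0.55 4041
0.057 z 0.061479648078349464 1505 rect mm ((494.56585693359375, -299.339599609375), (17.726716995239258, 19.387277603149414), 74.14446258544922)
0.049 z 0.053360050511151405 1064 rect mm ((494.7978515625, -299.4812927246094), (24.679603576660156, 26.72425079345703), 74.6824951171875)
```

Gripped: the opening is 25.0 mm. Lifting straight up.

Call:
move_arm(plan=[{"wx": 0,"wy": 0,"wz": 0,"dx": 0,"dy": 0,"dz": -10,"claw": -1},{"wx": 0,"wy": 0,"wz": 0,"dx": 0,"dy": 0,"dz": -20,"claw": -1},{"wx": 0,"wy": 0,"wz": 0,"dx": 0,"dy": 0,"dz": -30,"claw": -1},{"wx": 0,"wy": 0,"wz": 0,"dx": 0,"dy": 0,"dz": -35,"claw": -1},{"wx": 0,"wy": 0,"wz": 0,"dx": 0,"dy": 0,"dz": -40,"claw": -1},{"wx": 0,"wy": 0,"wz": 0,"dx": 0,"dy": 0,"dz": -40,"claw": -1},{"wx": 0,"wy": 0,"wz": 0,"dx": 0,"dy": 0,"dz": -30,"claw": -1},{"wx": 0,"wy": 0,"wz": 0,"dx": 0,"dy": 0,"dz": 0,"claw": -1}])

```text
clock: 16.42
tool_pos: [0.4955, -0.2976, 0.2576]
tcp_rot: [[-0.965, 0.262, 0.004], [0.262, 0.965, -0.003], [-0.005, -0.002, -1.0]]
contact_force: [0.1, 0.7, -1.2]
finger_gap: 0.025
```

```bash
python3 -c "
from cell import *
s=robot.observe(); print(s['tool_pos'],s['finger_gap'],s['contact_force'],np.round(s['joint_pos'],2))
rows([((.575,-.02,.27),np.radians(91))],step=28)
p,d=grab_frame('wrist'); cv2.imwrite('pics/l.png',p[:,:,::-1])"
```

```text
[ 0.49552053 -0.29755857  0.25762363] 0.025029309239308045 [ 0.14940838  0.65876212 -1.16199166] [ 1.04  0.32 -0.76  1.76  0.24  1.15  1.52]
0 w 0.0 0.0 0.117 d -0.4 26.2 -1.2
1 w 0.0 0.001 0.117 d 2.7 26.1 -1.2
2 w 0.0 0.0 0.117 d 5.7 25.6 -1.2
3 w 0.0 0.0 0.117 d 8.7 24.8 -1.2
4 w 0.0 0.001 0.117 d 11.5 23.6 -1.2
5 w 0.0 0.0 0.117 d 14.2 22.1 -1.1
6 w 0.0 0.001 0.117 d 16.7 20.3 -1.1
7 w 0.0 0.0 0.117 d 18.9 18.2 -1.1
8 w 0.001 0.0 0.117 d 20.9 15.8 -1.1
9 w 0.0 0.001 0.118 d 22.6 13.3 -1.2
10 w 0.001 0.0 0.117 d 24.1 10.5 -1.1
```

View pics/l.png

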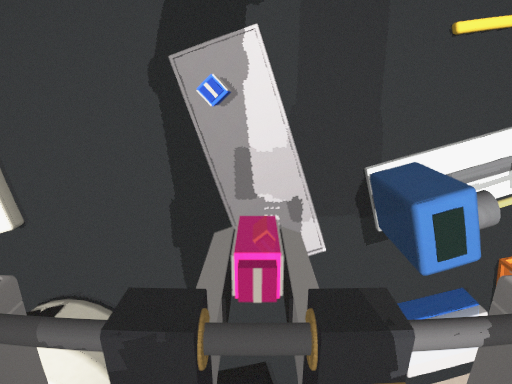

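The cell is held (opening 25 mm) and the other two cells stand in the tray. Moving beside the photometer for a wrist look at the beam.

```bash
python3 -c "
from cell import *
rows([((.495,-.06,.27),np.radians(91))],step=28)"
```

```text
0 w 0.0 0.0 0.143 d 6.9 25.5 -1.6
1 w 0.0 0.0 0.143 d 10.5 24.2 -1.6
2 w 0.0 0.0 0.143 d 13.8 22.5 -1.6
3 w 0.0 0.001 0.143 d 16.9 20.3 -1.6
4 w 0.0 0.0 0.143 d 19.6 17.7 -1.5
5 w 0.0 0.001 0.143 d 21.9 14.7 -1.6
6 w 0.0 0.0 0.143 d 23.8 11.4 -1.5
7 w 0.001 0.0 0.144 d 25.1 7.9 -1.5
8 w 0.0 0.001 0.143 d 26.0 4.2 -1.6
```

Call:
move_arm(plan=[{"wx": 0,"wy": 0,"wz": 0.14,"dx": 7,"dy": 25,"dz": -2,"claw": -1},{"wx": 0,"wy": 0,"wz": 0.14,"dx": 10,"dy": 24,"dz": -2,"claw": -1},{"wx": 0,"wy": 0,"wz": 0.14,"dx": 14,"dy": 22,"dz": -2,"claw": -1},{"wx": 0,"wy": 0,"wz": 0.14,"dx": 17,"dy": 20,"dz": -2,"claw": -1},{"wx": 0,"wy": 0,"wz": 0.14,"dx": 20,"dy": 18,"dz": -1,"claw": -1},{"wx": 0,"wy": 0,"wz": 0.14,"dx": 22,"dy": 15,"dz": -1,"claw": -1},{"wx": 0,"wy": 0,"wz": 0.14,"dx": 24,"dy": 11,"dz": -1,"claw": -1},{"wx": 0,"wy": 0,"wz": 0.12,"dx": 22,"dy": 7,"dz": 0,"claw": -1},{"wx": 0,"wy": 0,"wz": 0,"dx": 0,"dy": 0,"dz": 0,"claw": -1},{"wx": 0,"wy": 0,"wz": 0,"dx": 0,"dy": 0,"dz": 0,"claw": -1}])

```text
clock: 17.73
tool_pos: [0.4889, -0.0825, 0.2618]
tcp_rot: [[-0.172, 0.985, -0.008], [0.985, 0.172, 0.002], [0.004, -0.008, -1.0]]
contact_force: [-0.2, -0.0, -0.3]
finger_gap: 0.0249
```

```bash
python3 -c "
from cell import *
s=robot.observe(); print(s['tool_pos'],s['finger_gap'],np.round(s['qvel'],3),np.round(s['joint_pos'],2))
p,d=grab_frame('wrist'); cal=get_calibration('wrist'); cv2.imwrite('pics/m.png',p[:,:,::-1]); np.save('pics/m.npy',d)
np.save('pics/m_T.npy',cal['camera_from_world'])
for r in spot_point('wrist','beam_mid'): print(r['pixel'],r['score'],at_z(cal,r['pixel'],.11))
for r in spot_point('wrist','photometer'): print(r['pixel'],r['score'],at_z(cal,r['pixel'],.0))
"
```

```text
[ 0.48889877 -0.08252388  0.26184251] 0.024861255085070665 [-0.005 -0.001 -0.007  0.008 -0.002 -0.001 -0.01 ] [ 0.69  0.16 -0.72  1.92  0.12  1.11  0.1 ]
[135.7, 367.3] 0.94 [ 0.58162786 -0.01704371  0.11      ]
[126.4, 337.0] 0.86 [ 0.57813009 -0.01831788  0.        ]
```

View pics/m.png

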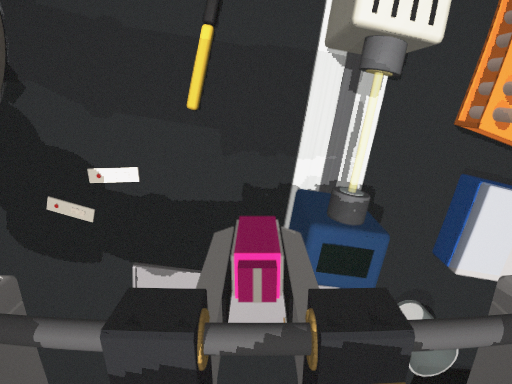

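The wrist view shows the lamp barrel face at (72,380), detector barrel face at (190,350) and the beam rod between them. Measuring these.

```bash
cat > rod.py <<'E'
from plan import *
p=cv2.cvtColor(cv2.imread('pics/m.png'),cv2.COLOR_BGR2RGB); d=np.load('pics/m.npy'); cal=dict(get_calibration('wrist')); cal['camera_from_world']=np.load('pics/m_T.npy')
sub=np.zeros(d.shape,bool); sub[30:300,280:450]=True
P,rr,cc=cloud(cal,d,sub); hs=cv2.cvtColor(p,cv2.COLOR_RGB2HSV)[rr,cc].astype(int)
k=(P[:,2]>.09)&(P[:,2]<.122)&(hs[:,2]>140)&(hs[:,1]>25)&(hs[:,0]>18)&(hs[:,0]<45)&(np.abs(P[:,1]+.02)<.07)
Q=P[k]; f=np.polyfit(Q[:,1],Q[:,0],1); r=Q[:,0]-np.polyval(f,Q[:,1]); Q=Q[np.abs(r)<.006]; f=np.polyfit(Q[:,1],Q[:,0],1)
u=np.array([f[0],1])/np.hypot(f[0],1)
print('rod',len(Q),f,'az',np.degrees(np.arctan2(u[1],u[0])),'y range',Q[:,1].min(),Q[:,1].max(),'z',np.percentile(Q[:,2],[2,50,98]))
o=np.array([np.polyval(f,-.018),-.018]); n=np.array([-u[1],u[0]])
s=(P[:,:2]-o)@u; t=(P[:,:2]-o)@n
print('rod s',np.percentile((Q[:,:2]-o)@u,[0,1,99,100]))
br=(np.abs(t)<.025)&(P[:,2]>.1)&(P[:,2]<.135)&(hs[:,2]<110)
for nm,b in(('det',br&(s<0)&(s>-.08)),('lamp',br&(s>0)&(s<.08))):
    print(nm,b.sum(),'s',np.percentile(s[b],[0,2,50,98,100]),'t',np.percentile(t[b],[0,2,98,100]),'zmax',P[b][:,2].max())
T=(P[:,2]>.134)&(P[:,2]<.146)
for nm,b in(('det',T&(s<-.06)),('lamp',T&(s>.06))):
    if b.sum()>20: print(nm,'top',b.sum(),'s',np.percentile(s[b],[1,99]),'t',np.percentile(t[b],[1,99]),np.median(P[b][:,2]), cv2.minAreaRect((P[b][:,:2]*1000).astype(np.float32)))
E
python3 rod.py
```

```text
rod 652 [-0.01642986  0.5772963 ] az 90.94127676259745 y range -0.07242876866849375 0.04081385198233474 z [0.10898856 0.11245603 0.11460977]
rod s [-0.05445498 -0.05353678  0.05849909  0.0588275 ]
det 1013 s [-0.07997917 -0.07951279 -0.06663711 -0.05422391 -0.05380498] t [-0.01894841 -0.01674041  0.01727776  0.01778284] zmax 0.1298836241997896
lamp 650 s [0.05824901 0.05881142 0.06636832 0.07944198 0.07991511] t [-0.01966252 -0.01813993  0.01760519  0.01791233] zmax 0.12983672167120075
det top 4415 s [-0.14381546 -0.08314379] t [-0.03859445  0.0373076 ] 0.13970895613738787 ((580.2763061523438, -132.09133911132812), (79.16384887695312, 64.30970764160156), 2.3632657527923584)
lamp top 540 s [0.08708455 0.09764424] t [-0.03878158  0.01449449] 0.13813999987053005 ((586.6761474609375, 70.22735595703125), (60.277099609375, 10.072907447814941), 12.159693717956543)
```

Rod length is 113 mm (114 expected). The beam middle is about (0.578, −0.016) and its azimuth 91°. Hovering above it.

```bash
python3 -c "
from cell import *
rows([((.5784,-.0158,.22),np.radians(91))],step=28)"
```

```text
0 w -0.002 -0.001 0.031 d 10.1 19.9 8.3
1 w -0.001 -0.001 0.031 d 10.8 19.6 8.3
2 w -0.002 -0.0 0.031 d 11.3 19.3 8.3
3 w -0.001 -0.001 0.03 d 12.0 18.9 8.4
4 w -0.002 -0.0 0.031 d 12.5 18.4 8.4
```

Call:
move_arm(plan=[{"wx": -0.002,"wy": -0.001,"wz": 0.031,"dx": 10,"dy": 20,"dz": 8,"claw": -1},{"wx": -0.002,"wy": -0.001,"wz": 0.031,"dx": 11,"dy": 19.5,"dz": 8,"claw": -1},{"wx": -0.002,"wy": -0.001,"wz": 0.031,"dx": 11.5,"dy": 19,"dz": 8,"claw": -1},{"wx": -0.001,"wy": -0.001,"wz": 0.025,"dx": 12,"dy": 17,"dz": 8,"claw": -1},{"wx": -0.001,"wy": 0,"wz": 0.01,"dx": 5,"dy": 8,"dz": 4,"claw": -1},{"wx": 0,"wy": 0,"wz": 0,"dx": 0,"dy": 0,"dz": 0,"claw": -1},{"wx": 0,"wy": 0,"wz": 0,"dx": 0,"dy": 0,"dz": 0,"claw": -1}])

```text
clock: 18.75
tool_pos: [0.5679, -0.028, 0.2239]
tcp_rot: [[-0.036, 0.999, -0.001], [0.999, 0.036, -0.002], [-0.002, -0.001, -1.0]]
contact_force: [-0.2, -0.2, -1.2]
finger_gap: 0.0248
```

```bash
python3 -c "
from cell import *
rows([((.5784,-.0158,.20),np.radians(91))],step=28)"
```

```text
0 w -0.0 0.001 0.009 d 5.9 5.5 12.0
1 w -0.001 0.001 0.009 d 6.0 5.4 11.9
```

Call:
move_arm(plan=[{"wx": 0,"wy": 0.001,"wz": 0.012,"dx": 7,"dy": 6.5,"dz": 10,"claw": -1},{"wx": 0,"wy": 0.001,"wz": 0.008,"dx": 5.5,"dy": 4.5,"dz": 8,"claw": -1},{"wx": 0,"wy": 0,"wz": 0,"dx": 0,"dy": 0,"dz": 0,"claw": -1},{"wx": 0,"wy": 0,"wz": 0,"dx": 0,"dy": 0,"dz": 0,"claw": -1}])

```text
clock: 19.25
tool_pos: [0.5788, -0.0153, 0.205]
tcp_rot: [[-0.014, 1.0, -0.001], [1.0, 0.014, -0.0], [-0.0, -0.001, -1.0]]
contact_force: [0.1, -0.1, 0.0]
finger_gap: 0.0248
```

```bash
python3 -c "
from cell import *
p,d=grab_frame('wrist'); cv2.imwrite('pics/n.png',p[:,:,::-1])
p,d=grab_frame('scene'); cv2.imwrite('pics/n_s.png',cv2.resize(p[130:290,150:330,::-1],None,fx=4,fy=4,interpolation=cv2.INTER_CUBIC)[:600])
rows([((.5784,-.0158,.1174),np.radians(91))],step=15)"
```

```text
0 w -0.0 0.0 -0.001 d -0.1 -0.1 14.6
1 w -0.0 0.0 -0.001 d -0.1 -0.1 14.6
2 w -0.0 0.0 -0.0 d -0.0 -0.0 14.6
3 w -0.0 0.0 -0.001 d -0.1 -0.1 14.6
4 w -0.0 0.0 -0.0 d -0.0 -0.0 14.7
5 w -0.0 0.0 -0.001 d -0.1 -0.1 14.6
```

View pics/n.png

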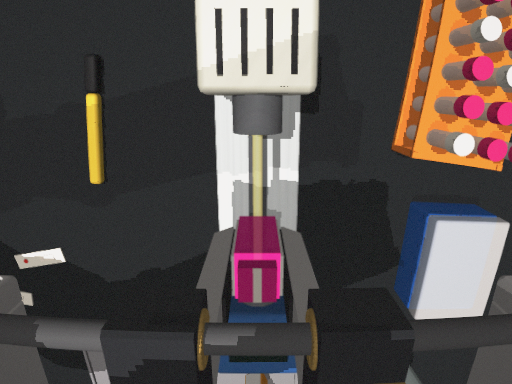

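View pics/n_s.png

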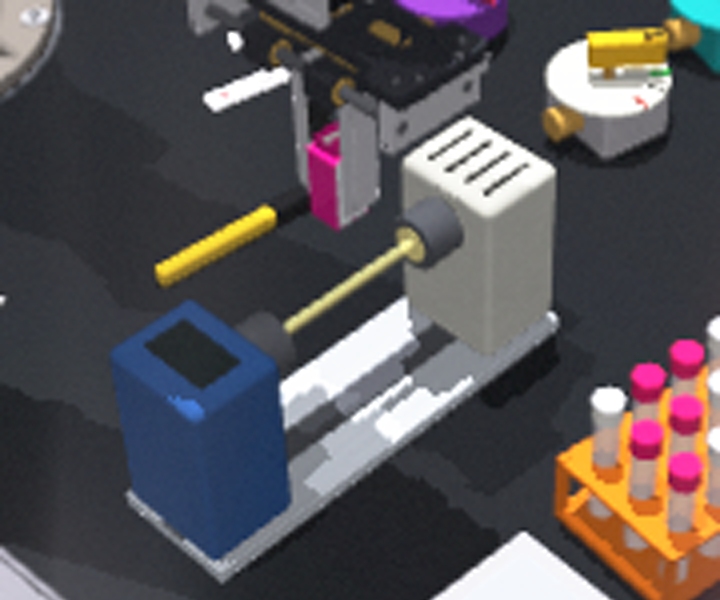

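Wrist view: beam rod and held cell are in line at column 258, with the lamp barrel at (112,257). Scene view: the cell is upright above the gap. Lowering straight down.

Call:
move_arm(plan=[{"wx": 0,"wy": 0,"wz": 0,"dx": 0,"dy": -0.1,"dz": 14,"claw": -1},{"wx": 0,"wy": 0,"wz": 0,"dx": 0,"dy": -0.1,"dz": 14,"claw": -1},{"wx": 0,"wy": 0,"wz": 0,"dx": 0,"dy": -0.1,"dz": 14,"claw": -1},{"wx": 0,"wy": 0,"wz": 0,"dx": 0,"dy": 0,"dz": 12,"claw": -1},{"wx": 0,"wy": 0,"wz": 0,"dx": 0,"dy": 0,"dz": 10,"claw": -1},{"wx": 0,"wy": 0,"wz": 0,"dx": 0,"dy": 0,"dz": 0,"claw": -1},{"wx": 0,"wy": 0,"wz": 0,"dx": 0,"dy": 0,"dz": 0,"claw": -1}])

```text
clock: 20.23
tool_pos: [0.5779, -0.0157, 0.1359]
tcp_rot: [[-0.013, 1.0, -0.002], [1.0, 0.013, -0.0], [-0.0, -0.002, -1.0]]
contact_force: [-0.0, 0.2, -0.7]
finger_gap: 0.025
```

```bash
python3 -c "
from cell import *
rows([((.5784,-.0158,.1174),np.radians(91))],step=12)"
```

```text
0 w -0.001 0.0 -0.002 d -0.0 0.2 9.2
1 w -0.001 0.0 -0.002 d -0.1 0.3 9.3
```

Call:
move_arm(plan=[{"wx": -0.001,"wy": 0,"wz": -0.002,"dx": 0,"dy": 0.4,"dz": 9,"claw": -1},{"wx": -0.001,"wy": 0,"wz": -0.002,"dx": 0,"dy": 0.3,"dz": 7,"claw": -1},{"wx": 0,"wy": 0,"wz": 0,"dx": 0,"dy": 0,"dz": 0,"claw": -1},{"wx": 0,"wy": 0,"wz": 0,"dx": 0,"dy": 0,"dz": 0,"claw": -1}])

```text
clock: 20.72
tool_pos: [0.5791, -0.0158, 0.1194]
tcp_rot: [[-0.018, 1.0, 0.002], [1.0, 0.018, -0.0], [-0.0, 0.002, -1.0]]
contact_force: [-0.5, 0.3, -0.6]
finger_gap: 0.0247
```

```bash
cat > fin.py <<'E'
from cell import *
import sys
t=sys.argv[1]
s=robot.observe(); print(s['tool_pos'],s['finger_gap'],s['contact_force'],np.round(s['qvel'],3))
p,d=grab_frame('wrist'); cal=get_calibration('wrist'); cv2.imwrite(f'pics/{t}.png',p[:,:,::-1])
sub=np.zeros(d.shape,bool); sub[200:310,215:300]=True
sub&=mag(p)
P,rr,cc=cloud(cal,d,sub)
zs=P[:,2]
h,e=np.histogram(zs,bins=np.arange(.08,.17,.004)); print([(round(float(b),3),int(n)) for n,b in zip(h,e) if n>20])
for r in spot_point('wrist','cell_window')[:1]: print('window',r['pixel'],r['score'],at_z(cal,r['pixel'],.11))
p,d=grab_frame('scene'); cal=get_calibration('scene'); cv2.imwrite(f'pics/{t}_s.png',cv2.resize(p[130:290,150:330,::-1],None,fx=4,fy=4,interpolation=cv2.INTER_CUBIC)[:600])
for r in spot_point('scene','cell_window')[:2]: print('window scene',r['pixel'],r['score'],at_z(cal,r['pixel'],.11))
p,d=grab_frame('top'); cal=get_calibration('top'); cv2.imwrite(f'pics/{t}_t.png',p[:,:,::-1])
rows([((.5784,-.0158,.1174),np.radians(91))],step=12)
E
python3 fin.py o
```

```text
[ 0.57906622 -0.01578492  0.11940324] 0.024685787692313825 [-0.4705976   0.32124067 -0.59281814] [-0.002  0.002  0.003  0.002  0.002 -0.    -0.002]
[(0.088, 53), (0.092, 50), (0.096, 57), (0.1, 64), (0.104, 67), (0.108, 87), (0.112, 81), (0.116, 86), (0.12, 91), (0.124, 102), (0.128, 114), (0.132, 253), (0.136, 566), (0.14, 378), (0.144, 803)]
window [250.9, 255.9] 0.71 [ 0.57823718 -0.01591737  0.11      ]
window scene [200.9, 235.2] 0.43 [ 0.57466406 -0.01415246  0.11      ]
0 w 0.002 0.001 0.0 d 0.0 -0.7 2.2
```

View pics/o.png

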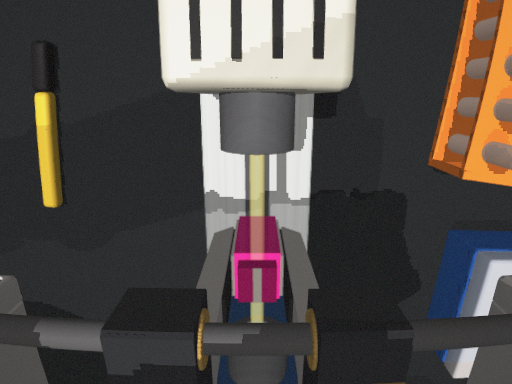

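View pics/o_s.png

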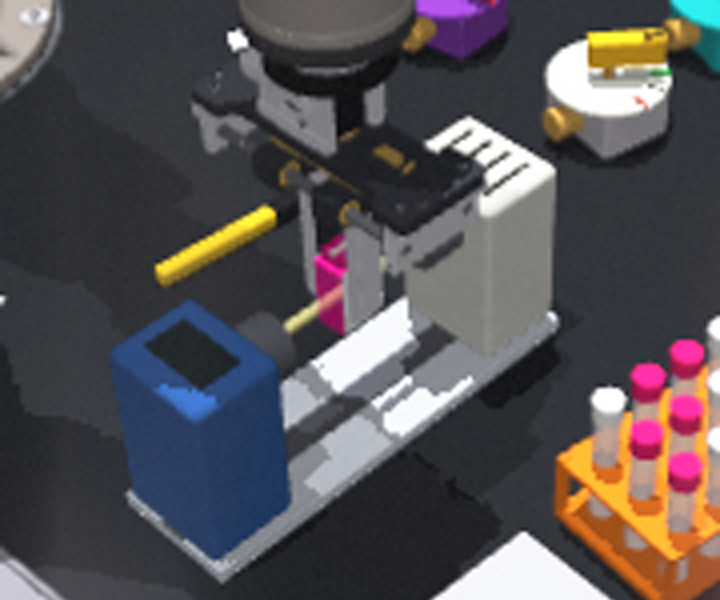

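The beam enters the cell's clear faces centrally (wrist column 258, scene crop (320,300)), and the cap top is at 145 mm as computed. It is 2 mm high; final trim.

Call:
move_arm(plan=[{"wx": 0.001,"wy": 0.001,"wz": 0,"dx": 0,"dy": -0.7,"dz": 2,"claw": -1},{"wx": 0,"wy": 0,"wz": 0,"dx": 0,"dy": 0,"dz": 0,"claw": -1},{"wx": 0,"wy": 0,"wz": 0,"dx": 0,"dy": 0,"dz": 0,"claw": -1}])

```text
clock: 21.35
tool_pos: [0.5784, -0.0159, 0.1175]
tcp_rot: [[-0.017, 1.0, 0.001], [1.0, 0.017, 0.001], [0.0, 0.001, -1.0]]
contact_force: [-0.3, 0.2, -0.2]
finger_gap: 0.0247
```

```bash
python3 fin.py q
```

```text
[ 0.57839674 -0.01590293  0.11752714] 0.024657786442263664 [-0.25114672  0.1820139  -0.2343977 ] [-0.001 -0.     0.001  0.     0.    -0.001  0.001]
[(0.084, 35), (0.088, 53), (0.092, 53), (0.096, 57), (0.1, 67), (0.104, 65), (0.108, 75), (0.112, 76), (0.116, 93), (0.12, 100), (0.124, 100), (0.128, 115), (0.132, 685), (0.136, 161), (0.14, 1095)]
window [252.6, 257.8] 0.79 [ 0.57863443 -0.01609069  0.11      ]
window scene [201.1, 234.2] 0.44 [ 0.57345755 -0.01634753  0.11      ]
window scene [187.8, 210.4] 0.18 [ 0.49509316 -0.02562867  0.11      ]
0 w 0.001 -0.001 -0.0 d 0.1 -0.0 0.1
```

View pics/q_t.png

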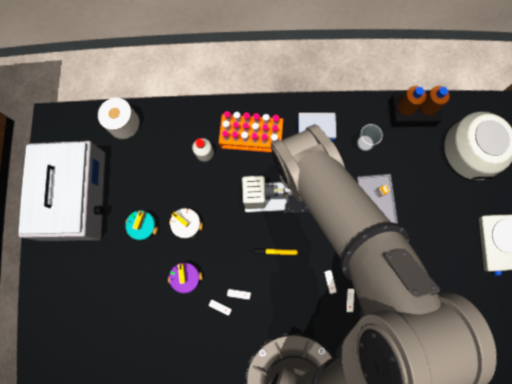

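View pics/q_s.png

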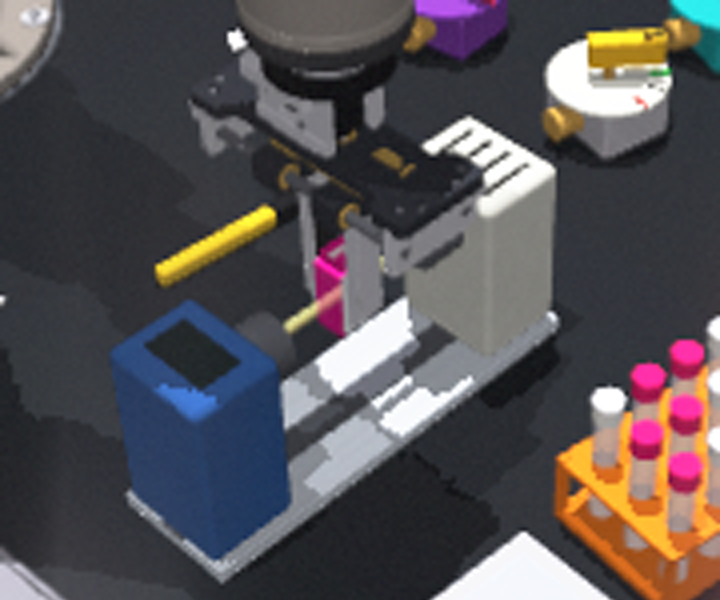

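Everything checks out: the cell is centred on the beam, the valve handle sits over the green mark, other things are undisturbed. Handing in.

```bash
python3 -c "
from workcell import job_done,robot
print(job_done()); s=robot.observe(); print(s['clock'],s['tool_pos'],s['finger_gap'])"
```

```text
the job is handed in; nothing more can be done
None
the job is handed in; nothing more can be done
```

The job is handed in: the valve is at the green mark and released, and the magenta cell is held upright in the light beam. It took about 21.5 s of the 56 s; no verdict is reported.

- **Valve:** I gripped the yellow handle of the white-dial valve (not the purple or turquoise ones), turned it and let go. Afterwards the handle stood about 60.4° from shut, measured against the red mark and the black ticks, which agree to about 1°. The green mark itself was hidden under the handle.
- **Cell:** I gripped the magenta cell on its two frosted faces at a 25 mm opening with 20 N, lifted it straight out of the tray and lowered it between the barrels.
- **Final position:** The tool stands within about 0.2 mm of the target, upright and turned to match the beam's direction. The wrist camera puts the cell's middle within about 1 mm of the beam middle I measured. The calibration itself is only good to about 2 mm.
- **Disagreement:** The scene camera's estimate of the cell's middle is about 5 mm off across the beam. It had a low score (0.44) and the finger partly covered the cell, so I went by the wrist camera and the pictures.
- **Contacts and other things:** The force readings between moves stayed at or below about 2 N, and nothing showed contact with the photometer. No other thing appeared moved in the last pictures. The blue cell was hidden by the arm in the final top view, but I last saw it in place after the lift.

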